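# Tare the tray, pack two tomatoes, print the label

### The job

Weigh out a two-tomato pack: stand the empty pulp tray in the middle of the scale's platter, let go of it and press the wide tare key in the middle of the panel until it registers. Then set the two ripe tomatoes gently from the pan into the tray's two pockets, stalk up, one in each, and finally press the square print key for the label. Press each key firmly for a moment without forcing it, leave the round power key alone, and do not disturb the bowl and bottle standing about.

Things in the scene. Friction and masses are not known exactly. Their poses are not given: they have to be found in the camera images.
- scale: bench scale, fixed, 310 mm deep (x) by 230 mm wide (y). Origin on the table under the centre of the platter; its x axis points to its rear, z up. The key panel is at its front (x = -205 to -108 mm, 46 to 58 mm high), the platter behind it.
- platter (a point): centre of the top of the scale's flat steel platter, 200 mm (x) by 230 mm (y), 68 mm above the table; it gives under load, 0.25 mm per N down to a stop at 4 mm; axes as the scale's
- tare_key: flat grey membrane key on the dark front panel: the middle, widest one of three, 30 mm (x) by 50 mm (y). Origin at the centre of its face, 2.5 mm proud of the panel; z axis out of the panel (panel slopes down to the front by 0.12 rad), x, y as the scale's. Gives at most 1.5 mm (3.5 N per mm, then a hard stop). Registers a finger push over 4 N kept up for 0.2 s; over 60 N damages it
- print_key: flat grey membrane key on the dark front panel: the square one, 30 by 30 mm, 75 mm from the tare key to the scale's -y. Origin at the centre of its face, 2.5 mm proud of the panel; z axis out of the panel (panel slopes down to the front by 0.12 rad), x, y as the scale's. Gives at most 1.5 mm (3.5 N per mm, then a hard stop). Registers a finger push over 4 N kept up for 0.2 s; over 60 N damages it
- power_key: flat grey membrane key on the dark front panel: the round one, 28 mm across, 75 mm from the tare key to the scale's +y. Origin at the centre of its face, 2.5 mm proud of the panel; z axis out of the panel (panel slopes down to the front by 0.12 rad), x, y as the scale's. Gives at most 1.5 mm (3.5 N per mm, then a hard stop). Not to be pressed
- tray: loose moulded pulp tray, grey, about 70 g, 90 mm (x) by 190 mm (y), two round pockets along y. Origin at the centre of its underside, z up; deck 14 mm above it. A rib stands at the centre between the pockets, 16 mm thick (y), 56 mm long (x), top 44 mm above the underside: pinch it across y from above.
- pocket_1 (a point): floor centre of the tray's pocket at +y (50 mm from the tray's centre), 4 mm above the tray's underside; the pocket is a flat-floored cone, 36 mm across at the floor, 64 mm at the deck, 10 mm deep; axes as the tray's
- pocket_2 (a point): the same for the pocket at -y
- pan: shallow aluminium baking pan, fixed, 250 mm (x) by 170 mm (y), walls 20 mm high, floor 3 mm thick. Origin at the centre of its underside. The tomatoes stand in it, one towards each end of its x axis.
- tomato_1: ripe tomato, loose, 0.1 to 0.2 kg, standing stalk up: 64 mm across at its widest (27 to 35 mm above its foot), 58 mm high, flat foot 26 mm across. Origin at the centre of the foot, z out of the stalk end. It bruises if the two fingers' forces on it add up to over 140 N if it is pushed on the tray with over 30 N, or dropped more than 12 mm.
- tomato_2: a second tomato just like it (either may go in either pocket)
- bowl: bystander: open steel bowl, 130 mm across, 60 mm high, loose, beyond the work; origin at the centre of its underside
- bottle: bystander: white bottle, 68 mm across, 170 mm high, loose, beyond the work; origin at the centre of its underside
Things that resemble listed ones, but are neither listed nor needed, are in the scene too. What is shaped like the tomato_1 but blue or yellow is not meant.

How it is judged:
By the outcome, as a careful person would: the job done as asked, in the order asked, and still so for the second after the job is handed in, with the robot touching nothing.
It also fails if it takes over 72 s, if anything falls off the work surface, if the arm or the gripper's body presses on something with over 40 N, if the wrist force passes 120 N, or if a joint passes its speed limit or range.

### The arm

A 7-joint arm with a two-finger parallel gripper is mounted at the origin on the work surface. World frame = base frame: x ahead of the robot, y to its left, z up, the work surface at z = 0. Lengths are in m, angles in rad, forces in N, time in s.
With the tool pointing down it reaches from about 0.4 to 0.925 m from the base axis. Payload 4.1 kg.
Tool frame: the origin (TCP) lies at the centre of the arm's flange, where the gripper is bolted on; the fingertips stand 173 mm ahead of it and the grasp point (between the pads) lies 155 mm ahead of it; z points along the fingers, x is the direction in which the jaws open and shut, and the axes are right-handed (so a half turn about z gives the same grasp; the last joint's range is limited). The gripper opens to 85 mm and grips with 20 to 120 N. Pads are 22 mm wide; open, the fingers measure 114 mm over their backs; the gripper's body (76 mm by 85 mm) begins 54 mm behind the grasp point. The pads swing forward as they close: fully open they stand 13 mm farther back than shut.
Start: joints at [1.186, 0.398, 0.045, 1.537, -0.019, 1.207, -0.051], TCP at [0.183, -0.624, 0.405] pointing down, gripper open.
Joint ranges: [-2.82, 2.82], [-0.49, 2.23], [-1.37, 1.46], [0, 2.46], [-1.36, 4.5], [0.23, 2], [-2.94, 2.94]. Speed limits (rad/s): [2.57, 2.57, 3.14, 3.14, 3.14, 3.14, 3.14].

### API

Orientations are given as a unit quaternion [w, x, y, z].
In Python, from cell import sensors, grab_frame, job_done, search_frame, landmark_of gives the robot as it stands.
- The arm moves only by the tool move_arm, never from a script. Its argument "commands" is a list of rows, each a list of 3 entries, a list of its own where there are three numbers: the shift along the tool's x, y, z in m, then the turn, a rotation vector about the tool's x, y, z in rad, then the finger opening in m, from 0 to 0.0854. A call has 1 to 20 rows; each row shifts and turns the commanded pose from where the row before left it, along the tool's axes as they then stand; what a row does not reach is not made up. A row lasts 1/10 s, in which the tool goes at most 50 mm and 8.59 degrees, less where a joint would pass 70% of its speed; a pose out of reach is approached as far as the arm can. A call is refused whole if a number of a shift passes 0.05 or a number of a turn 0.15, either way. A call with a gripper value outside its range is refused whole. The fingers move at their own pace and stop on an object; the grip force is fixed at half the most. Time passes only in rows, so rows that do not move let the fingers close. It gives the time, the measured TCP pose, the force and the opening at its end, in the units of the state.
- sensors.get_state(): the state, without advancing time (a new reading comes with each control period).
- grab_frame(name): name is "side" or "top"; returns a dict with "color" (480x640x3 uint8, red, green, blue), "fx", "fy", "cx", "cy" (pixels), "R" (3x3) and "t" (3): a world point X has camera coordinates R X + t. Camera axes: x right, y down, z forward; pixel columns grow to the right and rows downward; lengths in m; the calibration is good to about 2 mm. A picture is of the moment at which its call begins. There is no depth.
- job_done(): hands the job in, once; it reports no verdict.
Trained networks look in the newest picture that a camera, given by its name, has taken for a name from the list of things; names that differ only in an ending like _2 or _b are one class to them, and where a whole thing is asked for, a point or a joint stands for the part that bears it (a point fixed in the world has none). Each returns a list of dicts, best first, with "p" (0 to 1); they miss things now and then, are a little off and sometimes report something else, mostly with a low value. They report only what shows in the picture. A call takes as long as a camera call. They do not tell look-alikes from the thing itself.
- search_frame(camera, thing): "position" ([x, y, z] in m, in world coordinates, good to about 4 mm: the middle of the surface that is visible of it).
- landmark_of(camera, thing): "position" ([x, y, z] in m, in world coordinates, good to about 4 mm: a listed point, or the origin of a listed thing).
The state is a dict: "time": time; "qpos": joint angles; "dq": joint speeds; "joint_efforts": joint torques, N m; "eef_pos": TCP position; "ee_rot": TCP orientation; "contact_force": force on the tool from outside, world axes, zero at the start; "torque": the same for the moment, N m; "finger_gap": finger opening in m.
Only numpy, scipy, OpenCV 4.12 (cv2) and the standard library are available. Lean on these libraries where they do the work, as an engineer would, in place of code of your own. Each camera call takes 0.05 s, during which the arm holds its last target.

## Working session

There is one attempt and no reset: what is moved stays moved. The work goes in short steps, Python scripts to look and compute and a tool call to move; the robot and the scene stay as the last step left them, time stands still between calls to the robot, and variables do not carry over. Pictures are saved under pics/ and viewed, and the job is handed in when it is done.

Besides the shell and the picture viewer there is one more tool, called after "Emit:" as name(argument=value, ...), one argument or row to a line, values as JSON. move_arm: Moves the arm, as the interface text tells. Its arguments: {"type":"object","properties":{"commands":{"type":"array"}},"required":["commands"]}

```bash
mkdir -p pics; ls
python3 - <<'E'
from cell import *
import cv2
print(sensors.get_state())
for n in("side","top"):
    f=grab_frame(n); cv2.imwrite(f"pics/{n}0.png",f["color"][:,:,::-1]); print(n,f["fx"],f["R"],f["t"])
    for th in ["scale","platter","tare_key","print_key","power_key","tray","pocket_1","pan","tomato_1","bowl","bottle"]:
        print(n,th,[(round(d["p"],2),[round(float(v),3) for v in d["position"]]) for d in landmark_of(n,th)])
E
```

```text
pics
{'time': 0.0, 'qpos': array([ 1.1860019 ,  0.39916578,  0.04504246,  1.53787648, -0.01871449,
        1.20690069, -0.05065965]), 'dq': array([-4.70792945e-06, -6.05140300e-04, -6.05351724e-04,  4.59343999e-04,
        6.89108698e-04, -1.15781289e-03, -9.83304873e-04]), 'joint_efforts': array([-8.80031894e-05, -4.75117993e+01,  1.36438385e+00, -2.54219609e+01,
        1.14331412e-02,  9.20186285e-03,  2.02037990e-05]), 'eef_pos': array([ 0.183204  , -0.6233356 ,  0.40368182]), 'ee_rot': array([-5.27600280e-04,  8.00641088e-01, -5.99143488e-01, -8.07122773e-04]), 'contact_force': array([ 0.74226246, -0.42543022, -0.45799122]), 'torque': array([ 0.02773192, -0.04386948,  0.05085543]), 'finger_gap': 0.08537238220538357}
side 559.84598928387 [[-0.87985498 -0.47512887  0.01038164]
 [-0.27646371  0.49394954 -0.82436743]
 [ 0.38655276 -0.72819393 -0.56595985]] [0.47951761 0.19882873 1.43215059]
side scale [(0.85, [0.62, 0.004, -0.002])]
side platter [(0.81, [0.629, 0.011, 0.065]), (0.36, [0.738, 0.283, 0.004])]
side tare_key [(0.61, [0.449, -0.009, 0.053])]
side print_key [(0.58, [0.463
[... 786 characters left out ...]
, 0.004, 0.069])]
top tare_key [(0.78, [0.453, -0.012, 0.051])]
top print_key [(0.58, [0.462, -0.343, 0.002]), (0.45, [0.461, -0.085, 0.057])]
top power_key [(0.62, [0.459, -0.086, 0.054]), (0.46, [0.443, 0.066, 0.055])]
top tray [(0.56, [0.462, -0.342, 0.004])]
top pocket_1 [(0.9, [0.471, -0.396, -0.003]), (0.65, [0.459, -0.085, 0.054]), (0.59, [0.457, -0.293, 0.005])]
top pan [(0.74, [0.477, 0.351, -0.006])]
top tomato_1 [(0.97, [0.264, 0.352, -0.005]), (0.94, [0.409, 0.515, 0.001]), (0.77, [0.541, 0.334, 0.003]), (0.73, [0.259, 0.454, 0.001]), (0.69, [0.395, 0.378, 0.006])]
top bowl [(0.97, [0.741, 0.28, 0.004]), (0.43, [0.454, -0.291, 0.004])]
top bottle [(0.98, [0.738, -0.308, -0.003])]
```

View pics/side0.png

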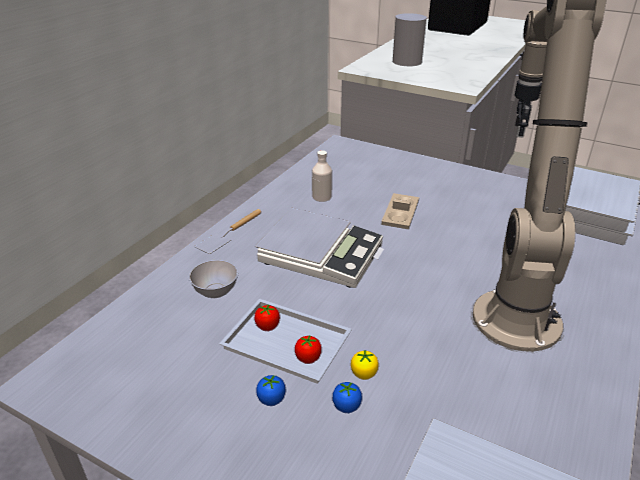

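View pics/top0.png

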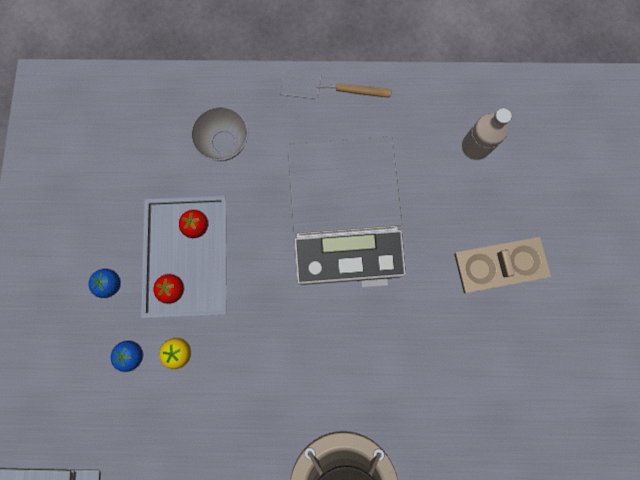

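The ripe tomatoes are the red ones, top view (193,223) and (169,289), both in the pan. The blue ones at (104,283) and (126,356) and the yellow one at (175,353) lie outside the pan and are not meant. The tray is at (503,265), and the scale's keys are at (315,268), (350,265) and (386,263).

```bash
cat > h.py <<'E'
import numpy as np, cv2
from cell import *
def proj(f,X):
    c=(np.asarray(X,float).reshape(-1,3))@np.array(f["R"]).T+f["t"]
    return np.c_[f["fx"]*c[:,0]/c[:,2]+f["cx"],f["fy"]*c[:,1]/c[:,2]+f["cy"]]
def ray(f,uv,z):
    uv=np.asarray(uv,float).reshape(-1,2)
    R=np.array(f["R"]);C=-R.T@f["t"]
    d=np.c_[(uv[:,0]-f["cx"])/f["fx"],(uv[:,1]-f["cy"])/f["fy"],np.ones(len(uv))]@R
    return C+d*((z-C[2])/d[:,2])[:,None]
def tri(fs,uvs):
    A=[];b=[]
    for f,uv in zip(fs,uvs):
        R=np.array(f["R"]);C=-R.T@f["t"]
        d=R.T@np.array([(uv[0]-f["cx"])/f["fx"],(uv[1]-f["cy"])/f["fy"],1]);d/=np.linalg.norm(d)
        P=np.eye(3)-np.outer(d,d);A.append(P);b.append(P@C)
    return np.linalg.solve(sum(A),sum(b))
def local(p,yaw,z0,pts):
    c,s=np.cos(yaw),np.sin(yaw);pts=np.asarray(pts,float)
    return np.c_[p[0]+c*pts[:,0]-s*pts[:,1],p[1]+s*pts[:,0]+c*pts[:,1],z0+pts[:,2]]
def rect(cx,cy,w,h,z): return [[cx+a*w/2,cy+b*h/2,z] for a,b in((1,1),(1,-1),(-1,-1),(-1,1))]
def draw(img,f,X,s,o,col):
    p=((proj(f,X)-o)*s).astype(np.int32); cv2.polylines(img,[p.reshape(-1,1,2)],True,col,1)
def crop(f,x0,y0,w,h,s):
    return cv2.resize(np.ascontiguousarray(f["color"][y0:y0+h,x0:x0+w,::-1]),None,fx=s,fy=s,interpolation=cv2.INTER_CUBIC)
E
python3 - <<'E'
from h import *
F={n:grab_frame(n) for n in("side","top")}
def seg(f,fn):
    c=f["color"].astype(int); m=fn(c[...,0],c[...,1],c[...,2]).astype(np.uint8)
    n,l,st,ce=cv2.connectedComponentsWithStats(m); return [(st[i].tolist(),ce[i].round(1).tolist()) for i in range(1,n) if st[i][4]>60],l
red=lambda r,g,b:(r>110)&(g<60)&(b<60)
for n in F: print(n,seg(F[n],red)[0])
tan=lambda r,g,b:(r-b>12)
s,l=seg(F["top"],tan)
print([q for q in s if q[0][4]>300])
for i,q in enumerate(s):
    x,y,w,h,a=q[0]
    if 440<q[1][0]<560 and 220<q[1][1]<300:
        m=(l==l[int(q[1][1])+0,int(q[1][0])+15]); 
        ys,xs=np.nonzero((l>0)&(np.indices(l.shape)[1]>440)&(np.indices(l.shape)[1]<560)&(np.indices(l.shape)[0]>220)&(np.indices(l.shape)[0]<300))
        P=ray(F["top"],np.c_[xs,ys],0.014)[:,:2]; print(cv2.minAreaRect((P*1000).astype(np.float32))); break
E
```

```text
side [([255, 306, 24, 21, 352], [266.1, 316.9]), ([295, 336, 26, 24, 405], [307.3, 348.9])]
top [([179, 210, 26, 26, 410], [191.9, 222.8]), ([154, 274, 26, 28, 447], [166.8, 288.1])]
[([336, 83, 56, 14, 464], [363.4, 89.7]), ([475, 114, 32, 31, 612], [489.6, 130.0]), ([179, 209, 29, 29, 662], [192.8, 223.3]), ([323, 235, 52, 17, 704], [348.3, 243.0]), ([455, 237, 96, 56, 3568], [502.2, 264.5]), ([153, 274, 31, 30, 714], [168.0, 288.3]), ([159, 338, 32, 31, 787], [174.5, 353.0]), ([290, 432, 91, 48, 1955], [332.0, 452.5]), ([369, 451, 29, 29, 438], [383.7, 468.2])]
((463.343994140625, -344.599609375), (90.34557342529297, 192.8138885498047), 11.350505828857422)
```

```bash
cat > ov.py <<'E'
from h import *
def ov(tag,tray,scale,pan,tz=0):
    for n,boxes in(("top",[(130,180,110,150),(280,120,140,180),(440,220,130,90)]),("side",[(210,290,150,100),(240,200,150,100),(370,180,60,60)])):
        f=grab_frame(n)
        for i,(x,y,w,h) in enumerate(boxes):
            s=4 if w>100 else 6
            if n=="side" or i==2: s=5
            if h*s>600 or w*s>800: s=min(600/h,800/w)
            im=crop(f,x,y,w,h,s);o=np.array([x,y])-0.5
            D=lambda X,c:draw(im,f,X,s,o,c)
            D(local(tray[:2],tray[2],tz,rect(0,0,.09,.19,.014)),(0,255,0))
            D(local(tray[:2],tray[2],tz,rect(0,0,.056,.016,.044)),(255,0,255))
            for r,sc in((0,1),):
                pass
            D(local(scale[:2],scale[2],0,rect(0,0,.2,.23,.068)),(0,255,0))
            sl=np.tan(.12)
            for yy,ww in((0,.05),(-.075,.03)):
                q=[[a[0],a[1],0.0545+(a[0]+.1655)*sl] for a in rect(KX,yy,.03,ww,0)]
                D(local(scale[:2],scale[2],0,q),(0,0,255))
            D(local(pan[:2],pan[2],0,rect(0,0,.25,.17,.02)),(0,255,0))
            cv2.imwrite(f"pics/{tag}_{n}{i}.png",im)
KX=-.17
if __name__=="__main__":
    ov("a",(0.463,-0.343,0.13),(0.626,0.006,0.1),(0.473,0.35,0.0))
E
python3 ov.py
sed -i 's/ov("a".*/ov("b",(0.463,-0.344,0.195),(0.626,0.006,0.1),(0.473,0.35,0.0))/' ov.py; python3 ov.py; python3 -c "
import cv2
a=cv2.imread('pics/b_top2.png');b=cv2.imread('pics/b_side2.png');print(a.shape,b.shape)"
```

```text
(450, 650, 3) (300, 300, 3)
```

View pics/b_top2.png

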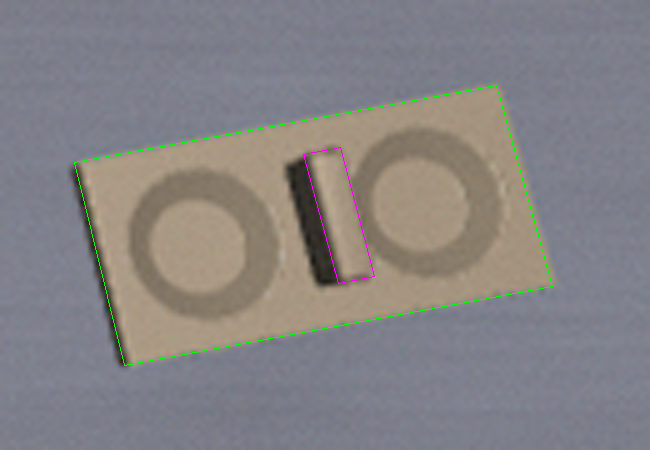

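View pics/b_side2.png

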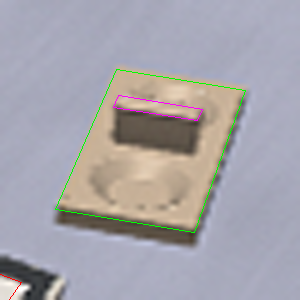

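View pics/b_top1.png

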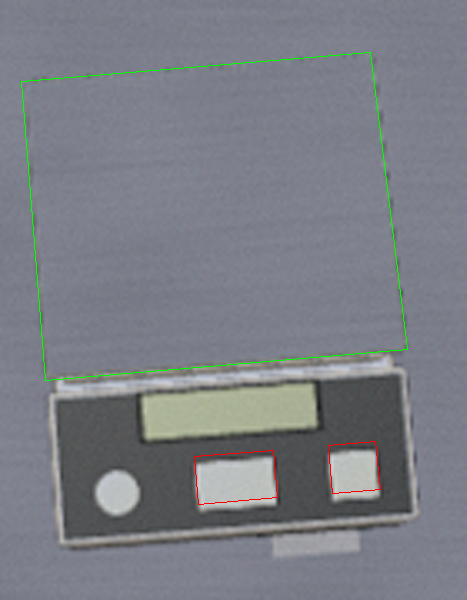

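View pics/b_side1.png

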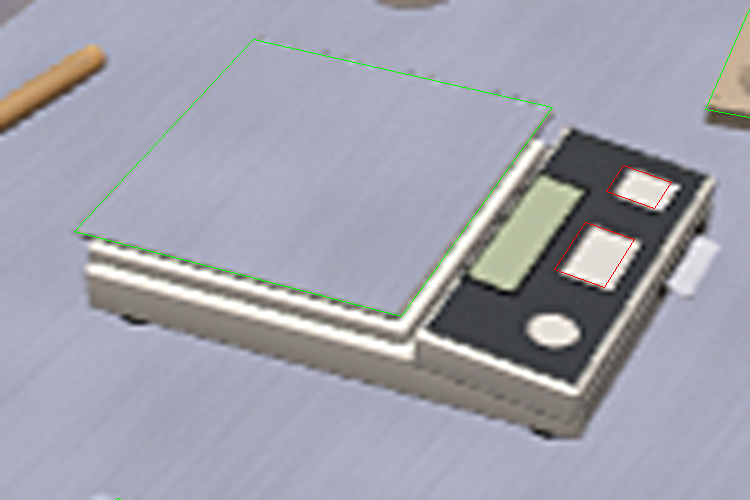

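View pics/b_top0.png

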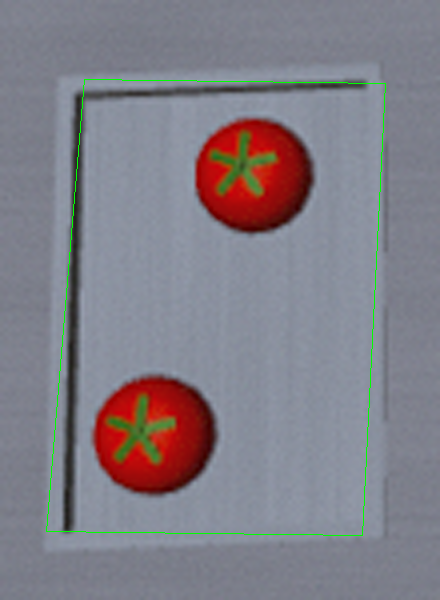

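View pics/b_side0.png

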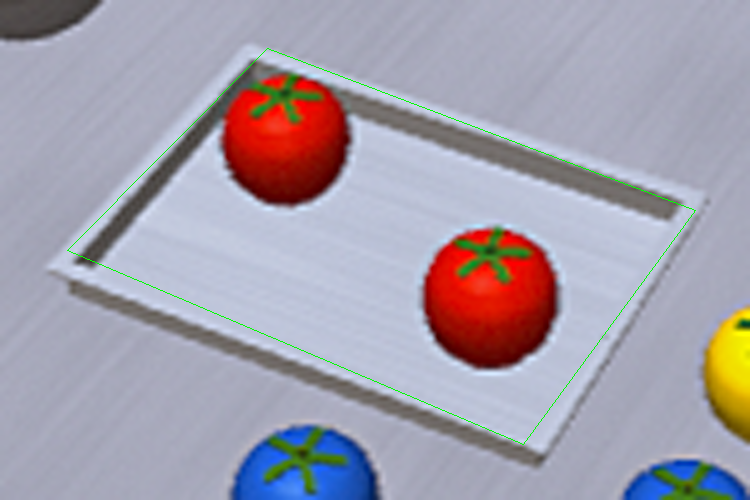

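```bash
cat >> h.py <<'E'
from scipy.spatial.transform import Rotation as Ro
def state():
    s=sensors.get_state();q=s["ee_rot"];R=Ro.from_quat([q[1],q[2],q[3],q[0]])
    return s,R
def plan(x,y,z,head,tilt=0.0,tilthead=0.0):
    """target: tool z down, x_tool heading; prints tool-frame shift (current axes) and turn"""
    s,R=state();p=np.array(s["eef_pos"])
    tx=[np.cos(head),np.sin(head),0];tz=np.array([0,0,-1.]);ty=np.cross(tz,tx)
    T=Ro.from_matrix(np.c_[tx,ty,tz])
    if tilt: T=Ro.from_rotvec(tilt*np.array([-np.sin(tilthead),np.cos(tilthead),0]))*T
    d=np.array([x,y,z])-p
    print("t",round(s["time"],2),"pos",p.round(4),"gap",round(s["finger_gap"],4),"F",np.round(s["contact_force"],1))
    print("tool shift first:",R.inv().apply(d).round(4)," shift if turned first:",T.inv().apply(d).round(4)," turn:",(R.inv()*T).as_rotvec().round(3))
E
python3 - <<'E'
from h import *
F=[grab_frame("top"),grab_frame("side")]
print(tri(F,[(193,223),(267.1,317.7)]),tri(F,[(168,288.5),(308.1,349.6)]))
for u,v in(((193,223),(267.1,317.7)),((168,288.5),(308.1,349.6))): print(ray(F[0],u,.033),ray(F[1],v,.033))
plan(.463,-.344,.26,-1.376)
E
```

```text
[0.541208   0.33185092 0.03370926] [0.39794439 0.3766635  0.03337331]
[[0.5423967  0.33249773 0.033     ]] [[0.54049802 0.33110961 0.033     ]]
[[0.3986349  0.37706441 0.033     ]] [[0.39741522 0.37620157 0.033     ]]
t 1.6 pos [ 0.1833 -0.6236  0.4047] gap 0.0855 F [-0.2 -0.4 -0. ]
tool shift first: [-0.1894 -0.3472  0.1447]  shift if turned first: [-0.2202 -0.3286  0.1447]  turn: [ 0.    -0.     0.091]
```

Emit:
move_arm(
  commands=[
    [[-0.0158, -0.0289, 0.012], [0, 0, 0], 0.0854],
    [[-0.0158, -0.0289, 0.012], [0, 0, 0], 0.0854],
    [[-0.0158, -0.0289, 0.012], [0, 0, 0], 0.0854],
    [[-0.0158, -0.0289, 0.012], [0, 0, 0], 0.0854],
    [[-0.0158, -0.0289, 0.012], [0, 0, 0], 0.0854],
    [[-0.0158, -0.0289, 0.012], [0, 0, 0], 0.0854],
    [[-0.0158, -0.0289, 0.012], [0, 0, 0], 0.0854],
    [[-0.0158, -0.0289, 0.012], [0, 0, 0], 0.0854],
    [[-0.0158, -0.0289, 0.012], [0, 0, 0], 0.0854],
    [[-0.0158, -0.0289, 0.012], [0, 0, 0], 0.0854],
    [[-0.0158, -0.0289, 0.012], [0, 0, 0], 0.0854],
    [[-0.0158, -0.0289, 0.012], [0, 0, 0], 0.0854],
    [[0, 0, 0], [0, 0, 0.091], 0.0854],
    [[0, 0, 0], [0, 0, 0], 0.0854],
    [[0, 0, 0], [0, 0, 0], 0.0854],
  ],
)

```text
time: 3.1
eef_pos: [0.4622, -0.3446, 0.2609]
ee_rot: [0.0, 0.773, -0.635, 0.0]
contact_force: [0.1, -0.2, 1.0]
finger_gap: 0.0855
```

Run:
```python
from h import *
plan(.463,-.344,.192,-1.376)
f=grab_frame("side"); cv2.imwrite("pics/s1.png",crop(f,320,80,200,150,4))
```

```text
t 3.1 pos [ 0.4622 -0.3446  0.2609] gap 0.0855 F [ 0.1 -0.2  1. ]
tool shift first: [-0.0005 -0.0009  0.0689]  shift if turned first: [-0.0005 -0.0009  0.0689]  turn: [ 0.    -0.001  0.001]
```

View pics/s1.png

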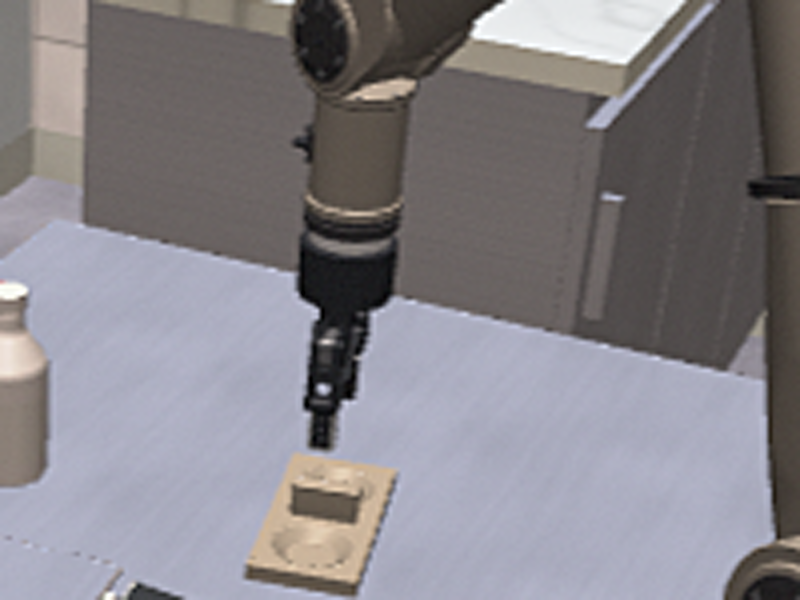

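The gripper is open and stands above the tray's rib (crop 320,490). Next I go down and close.

Emit:
move_arm(
  commands=[
    [[0, 0, 0.02], [0, 0, 0], 0.0854],
    [[0, -0.001, 0.02], [0, 0, 0], 0.0854],
    [[0, 0, 0.02], [0, 0, 0], 0.0854],
    [[0, 0, 0.008], [0, 0, 0], 0.0854],
    [[0, 0, 0], [0, 0, 0], 0.0854],
    [[0, 0, 0], [0, 0, 0], 0.05],
    [[0, 0, 0], [0, 0, 0], 0.03],
    [[0, 0, 0], [0, 0, 0], 0.012],
    [[0, 0, 0], [0, 0, 0], 0.0],
    [[0, 0, 0], [0, 0, 0], 0.0],
    [[0, 0, 0], [0, 0, 0], 0.0],
    [[0, 0, 0], [0, 0, 0], 0.0],
  ],
)

```text
time: 4.35
eef_pos: [0.4639, -0.344, 0.1933]
ee_rot: [-0.0, 0.773, -0.635, 0.001]
contact_force: [-0.6, -0.6, 4.0]
finger_gap: 0.0147
```

Run:
```python
from h import *
plan(.463,-.344,.192,-1.376)
f=grab_frame("side"); cv2.imwrite("pics/s2.png",crop(f,350,120,120,120,5))
```

```text
t 4.35 pos [ 0.4639 -0.344   0.1933] gap 0.0147 F [-0.6 -0.6  4. ]
tool shift first: [-0.0001  0.0009  0.0013]  shift if turned first: [-0.0001  0.0009  0.0013]  turn: [-0.001 -0.001  0.   ]
```

View pics/s2.png

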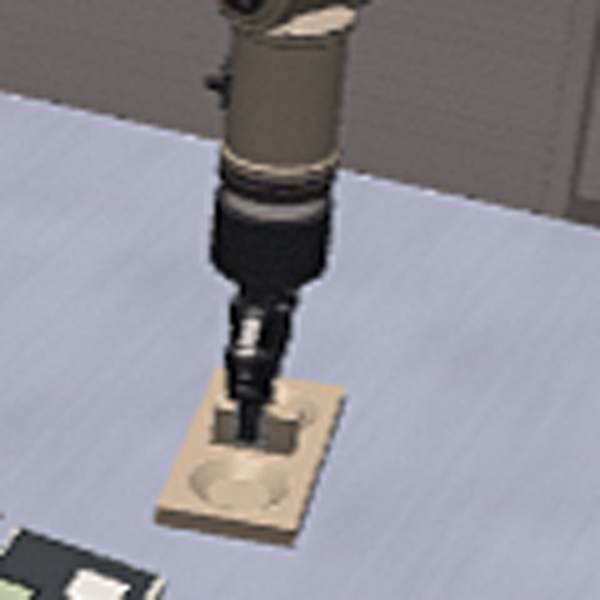

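The fingers hold the rib, with a gap of 14.7 mm. Lifting.

Emit:
move_arm(
  commands=[
    [[0, 0, -0.01], [0, 0, 0], 0.0],
    [[0, 0, -0.03], [0, 0, 0], 0.0],
    [[0, 0, -0.03], [0, 0, 0], 0.0],
    [[0, 0, -0.03], [0, 0, 0], 0.0],
    [[0, 0, -0.03], [0, 0, 0], 0.0],
    [[0, 0, 0], [0, 0, 0.095], 0.0],
    [[0, 0, 0], [0, 0, 0], 0.0],
  ],
)

```text
time: 5.1
eef_pos: [0.4635, -0.3437, 0.3238]
ee_rot: [-0.0, 0.742, -0.671, 0.001]
contact_force: [0.1, 0.4, -0.5]
finger_gap: 0.0148
```

Run:
```python
from h import *
plan(.627,.006,.320,-1.471)
```

```text
t 5.1 pos [ 0.4635 -0.3437  0.3238] gap 0.0148 F [ 0.1  0.4 -0.5]
tool shift first: [-0.3316 -0.1976  0.0037]  shift if turned first: [-0.3317 -0.1976  0.0038]  turn: [-0.001 -0.001  0.   ]
```

Emit:
move_arm(
  commands=[
    [[-0.0276, -0.0165, 0], [0, 0, 0], 0.0],
    [[-0.0276, -0.0165, 0], [0, 0, 0], 0.0],
    [[-0.0276, -0.0165, 0], [0, 0, 0], 0.0],
    [[-0.0276, -0.0165, 0], [0, 0, 0], 0.0],
    [[-0.0276, -0.0165, 0], [0, 0, 0], 0.0],
    [[-0.0276, -0.0165, 0], [0, 0, 0], 0.0],
    [[-0.0276, -0.0165, 0], [0, 0, 0], 0.0],
    [[-0.0276, -0.0165, 0], [0, 0, 0], 0.0],
    [[-0.0276, -0.0165, 0], [0, 0, 0], 0.0],
    [[-0.0276, -0.0165, 0], [0, 0, 0], 0.0],
    [[-0.0276, -0.0165, 0], [0, 0, 0], 0.0],
    [[-0.0276, -0.0165, 0], [0, 0, 0], 0.0],
    [[0, 0, 0.02], [0, 0, 0], 0.0],
    [[0, 0, 0.02], [0, 0, 0], 0.0],
    [[0, 0, 0], [0, 0, 0], 0.0],
    [[0, 0, 0], [0, 0, 0], 0.0],
  ],
)

```text
time: 6.7
eef_pos: [0.6271, 0.0053, 0.2819]
ee_rot: [0.001, 0.742, -0.671, -0.001]
contact_force: [0.1, -0.9, -1.2]
finger_gap: 0.0147
```

Run:
```python
from h import *
plan(.627,.006,.261,-1.471)
f=grab_frame("side"); cv2.imwrite("pics/s3.png",crop(f,230,120,180,150,4))
```

```text
t 6.7 pos [0.6271 0.0053 0.2819] gap 0.0147 F [ 0.1 -0.9 -1.2]
tool shift first: [-0.0007 -0.      0.0209]  shift if turned first: [-0.0007  0.      0.0209]  turn: [ 0.002 -0.     0.001]
```

View pics/s3.png

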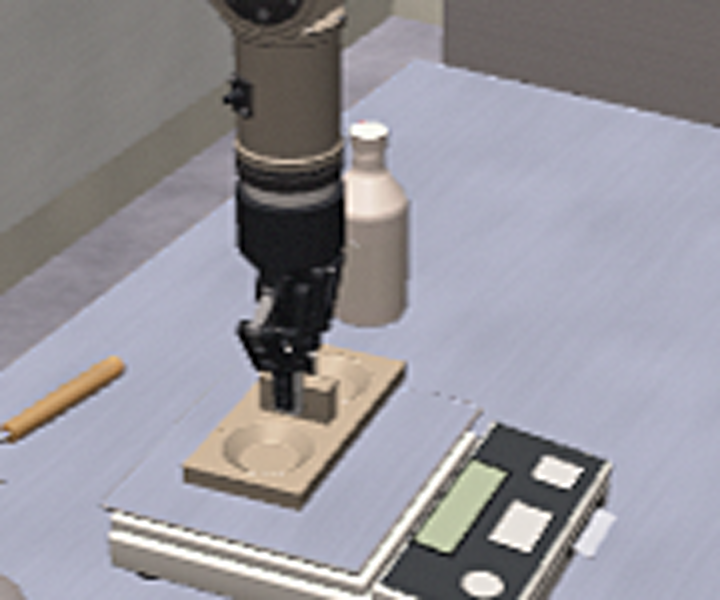

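Tray hangs level over the platter (tray at crop 300,430). I lower until a small contact, then release.

Emit:
move_arm(
  commands=[
    [[0, 0, 0.01], [0, 0, 0], 0.0],
    [[0, 0, 0.005], [0, 0, 0], 0.0],
    [[0, 0, 0.003], [0, 0, 0], 0.0],
    [[0, 0, 0.002], [0, 0, 0], 0.0],
    [[0, 0, 0], [0, 0, 0], 0.0],
    [[0, 0, 0], [0, 0, 0], 0.0],
  ],
)

```text
time: 7.35
eef_pos: [0.6276, 0.0055, 0.2629]
ee_rot: [-0.0, 0.742, -0.671, 0.0]
contact_force: [-0.6, -0.0, -0.7]
finger_gap: 0.015
```

Emit:
move_arm(
  commands=[
    [[0, 0, 0.001], [0, 0, 0], 0.0],
    [[0, 0, 0.001], [0, 0, 0], 0.0],
    [[0, 0, 0], [0, 0, 0], 0.0],
    [[0, 0, 0], [0, 0, 0], 0.0],
  ],
)

```text
time: 7.75
eef_pos: [0.6277, 0.0056, 0.261]
ee_rot: [-0.0, 0.742, -0.671, 0.0]
contact_force: [-0.7, 0.4, 1.1]
finger_gap: 0.0151
```

Emit:
move_arm(
  commands=[
    [[0, 0, 0.001], [0, 0, 0], 0.0],
    [[0, 0, 0], [0, 0, 0], 0.0],
    [[0, 0, 0], [0, 0, 0], 0.02],
    [[0, 0, 0], [0, 0, 0], 0.03],
    [[0, 0, 0], [0, 0, 0], 0.04],
    [[0, 0, 0], [0, 0, 0], 0.06],
    [[0, 0, 0], [0, 0, 0], 0.06],
  ],
)

```text
time: 8.45
eef_pos: [0.6275, 0.0055, 0.2595]
ee_rot: [0.0, 0.742, -0.671, -0.0]
contact_force: [-0.3, 0.2, -0.2]
finger_gap: 0.0605
```

Emit:
move_arm(
  commands=[
    [[0, 0, -0.02], [0, 0, 0], 0.06],
    [[0, 0, -0.04], [0, 0, 0], 0.06],
    [[0, 0, -0.02], [0, 0, 0], 0.06],
    [[0, 0.04, 0], [0, 0, 0], 0.0],
    [[0, 0.04, 0], [0, 0, 0], 0.0],
    [[0, 0.04, 0], [0, 0, 0], 0.0],
    [[0, 0.04, 0], [0, 0, 0], 0.0],
    [[0, 0, 0], [0, 0, 0], 0.0],
    [[0, 0, 0], [0, 0, 0], 0.0],
  ],
)

```text
time: 9.35
eef_pos: [0.4679, -0.0106, 0.3401]
ee_rot: [-0.0, 0.741, -0.671, 0.001]
contact_force: [1.1, -0.3, 0.2]
finger_gap: -0.0004
```

Run:
```python
from h import *
plan(.454,-.011,.052+.173+.02,-1.471)
plan(.454-.02,-.013,.052+.173+.02,-1.471,0.12,0.1)
f=grab_frame("top"); g=grab_frame("side")
for n,ff,b in(("top",f,(280,120,140,180)),("side",g,(230,120,180,150))):
    x,y,w,h=b;s=3.3 if n=="top" else 4
    im=crop(ff,x,y,w,h,s);o=np.array([x,y])-.5
    for X in (rect(0,0,.09,.19,.014),rect(0,0,.056,.016,.044)): draw(im,ff,local((.6265,.006),.1,.068,X),s,o,(0,255,0))
    cv2.imwrite(f"pics/p_{n}.png",im)
```

```text
t 9.35 pos [ 0.4679 -0.0106  0.3401] gap -0.0004 F [ 1.1 -0.3  0.2]
tool shift first: [-0.001   0.0139  0.0951]  shift if turned first: [-0.001   0.0138  0.0951]  turn: [-0.001 -0.001 -0.   ]
t 9.35 pos [ 0.4679 -0.0106  0.3401] gap -0.0004 F [ 1.1 -0.3  0.2]
tool shift first: [-0.001  0.034  0.095]  shift if turned first: [-0.001   0.0223  0.0984]  turn: [-0.121 -0.001 -0.   ]
```

View pics/p_top.png

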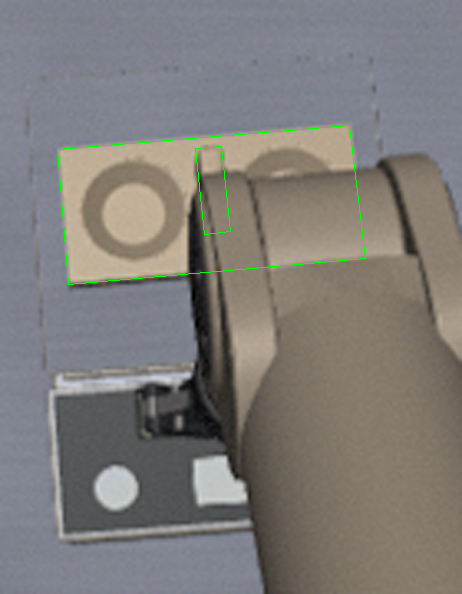

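View pics/p_side.png

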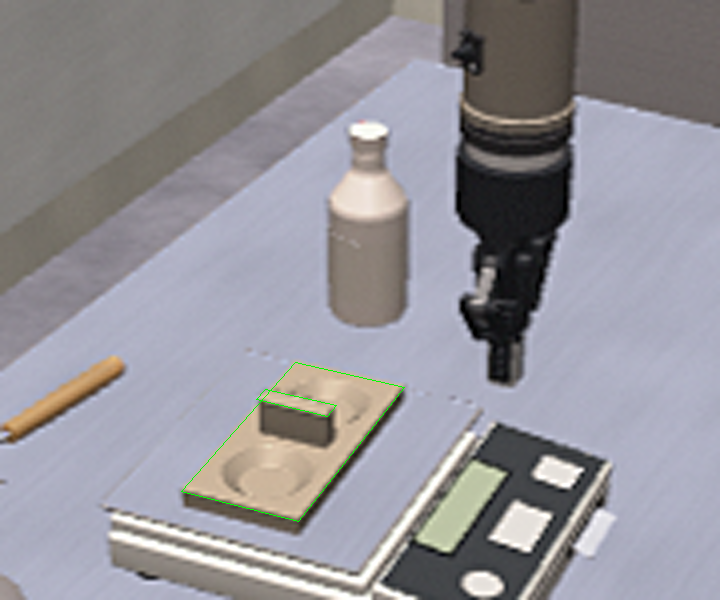

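Tray stands in the middle of the platter (the outline at (0.6265, 0.006), yaw 0.1, matches in the side view and in the visible part of the top view). Next is the tare key.

Emit:
move_arm(
  commands=[
    [[-0.001, 0.016, 0.02], [0, 0, 0], 0.0],
    [[0, 0, 0.04], [0, 0, 0], 0.0],
    [[0, 0, 0.03], [0, 0, 0], 0.0],
    [[0, 0, 0.012], [0, 0, 0], 0.0],
    [[0, 0, 0], [0, 0, 0], 0.0],
    [[0, 0, 0], [0, 0, 0], 0.0],
  ],
)

```text
time: 10.05
eef_pos: [0.4536, -0.0108, 0.2385]
ee_rot: [-0.001, 0.742, -0.671, 0.001]
contact_force: [0.3, 0.3, 0.6]
finger_gap: -0.0002
```

Emit:
move_arm(
  commands=[
    [[0, 0, 0.003], [0, 0, 0], 0.0],
    [[0, 0, 0.003], [0, 0, 0], 0.0],
    [[0, 0, 0.001], [0, 0, 0], 0.0],
    [[0, 0, 0], [0, 0, 0], 0.0],
  ],
)

```text
time: 10.45
eef_pos: [0.4523, -0.011, 0.2309]
ee_rot: [-0.0, 0.742, -0.671, 0.0]
contact_force: [-0.7, -0.2, -0.3]
finger_gap: 0.0003
```

Run:
```python
from h import *
plan(.452,-.011,.2267,-1.471)
f=grab_frame("side"); cv2.imwrite("pics/s4.png",crop(f,310,190,80,80,7))
```

```text
t 10.45 pos [ 0.4523 -0.011   0.2309] gap 0.0003 F [-0.7 -0.2 -0.3]
tool shift first: [-0.0001  0.0003  0.0042]  shift if turned first: [-0.0001  0.0003  0.0042]  turn: [-0. -0.  0.]
```

View pics/s4.png

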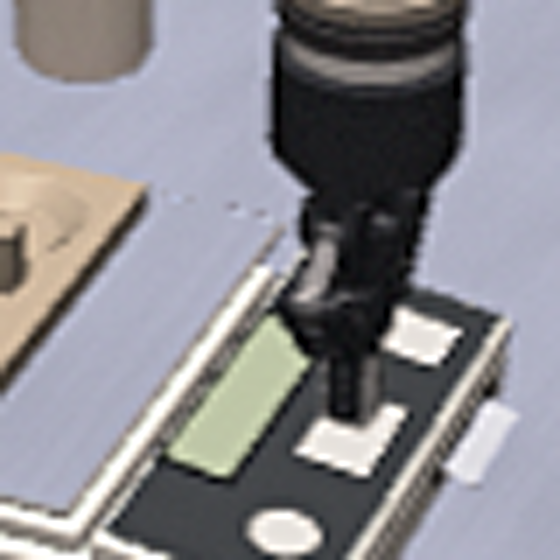

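Emit:
move_arm(
  commands=[
    [[0, 0, 0.002], [0, 0, 0], 0.0],
    [[0, 0, 0.001], [0, 0, 0], 0.0],
    [[0, 0, 0.001], [0, 0, 0], 0.0],
    [[0, 0, 0], [0, 0, 0], 0.0],
  ],
)

```text
time: 10.9
eef_pos: [0.4523, -0.011, 0.2266]
ee_rot: [0.0, 0.742, -0.671, 0.0]
contact_force: [0.1, -0.3, 1.2]
finger_gap: 0.0001
```

Emit:
move_arm(
  commands=[
    [[0, 0, 0.001], [0, 0, 0], 0.0],
    [[0, 0, 0], [0, 0, 0], 0.0],
  ],
)

```text
time: 11.1
eef_pos: [0.4524, -0.011, 0.2258]
ee_rot: [0.0, 0.741, -0.671, 0.0]
contact_force: [-1.1, 0.9, 4.1]
finger_gap: 0.0002
```

Emit:
move_arm(
  commands=[
    [[0, 0, 0.001], [0, 0, 0], 0.0],
    [[0, 0, 0.0005], [0, 0, 0], 0.0],
    [[0, 0, 0], [0, 0, 0], 0.0],
  ],
)

```text
time: 11.4
eef_pos: [0.4525, -0.011, 0.2252]
ee_rot: [0.0, 0.741, -0.671, 0.0]
contact_force: [-3.8, -0.3, 12.3]
finger_gap: -0.0002
```

Emit:
move_arm(
  commands=[
    [[0, 0, 0.0005], [0, 0, 0], 0.0],
    [[0, 0, 0], [0, 0, 0], 0.0],
    [[0, 0, 0], [0, 0, 0], 0.0],
  ],
)

```text
time: 11.7
eef_pos: [0.4525, -0.011, 0.2251]
ee_rot: [0.0, 0.741, -0.671, 0.0]
contact_force: [-4.8, -0.3, 15.9]
finger_gap: -0.0001
```

Run:
```python
from h import *
f=grab_frame("side"); cv2.imwrite("pics/s5.png",crop(f,310,190,80,80,7)); print(state()[0]["contact_force"])
```

```text
[-4.77094272 -0.57888102 16.38943754]
```

View pics/s5.png

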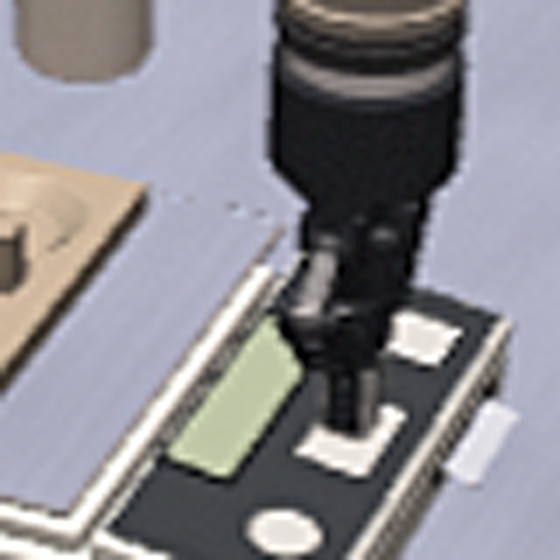

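Tare was held at about 16 N for more than 0.3 s. I go up and over to the near red tomato, with the jaws diagonal to the pan walls.

Emit:
move_arm(
  commands=[
    [[0, 0, -0.005], [0, 0, 0], 0.0],
    [[0, 0, -0.03], [0, 0, 0], 0.0],
    [[0, 0, -0.04], [0, 0, 0], 0.078],
    [[0, 0, -0.03], [0, 0, -0.137], 0.078],
    [[0, 0, 0], [0, 0, -0.137], 0.078],
    [[0, 0, 0], [0, 0, -0.137], 0.078],
    [[0, 0, 0], [0, 0, -0.137], 0.078],
    [[0, 0, 0], [0, 0, -0.137], 0.078],
    [[0, 0, 0], [0, 0, 0], 0.078],
  ],
)

```text
time: 12.65
eef_pos: [0.4522, -0.0111, 0.3284]
ee_rot: [0.0, 0.924, -0.383, -0.0]
contact_force: [0.1, -0.2, -0.0]
finger_gap: 0.0778
```

Run:
```python
from h import *
plan(.398,.3765,.28,-.785)
f=grab_frame("top"); cv2.imwrite("pics/t6.png",crop(f,130,180,110,150,4))
```

```text
t 12.65 pos [ 0.4522 -0.0111  0.3284] gap 0.0778 F [ 0.1 -0.2 -0. ]
tool shift first: [-0.3126 -0.2355  0.0484]  shift if turned first: [-0.3123 -0.2359  0.0484]  turn: [ 0.     0.    -0.001]
```

View pics/t6.png

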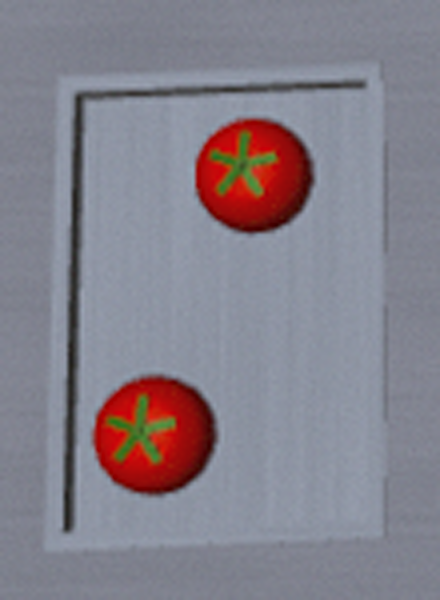

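The crop confirms the two red tomatoes in the pan at crop (253,175) and (153,435).

Emit:
move_arm(
  commands=[
    [[-0.026, -0.0196, 0.004], [0, 0, 0], 0.078],
    [[-0.026, -0.0196, 0.004], [0, 0, 0], 0.078],
    [[-0.026, -0.0196, 0.004], [0, 0, 0], 0.078],
    [[-0.026, -0.0196, 0.004], [0, 0, 0], 0.078],
    [[-0.026, -0.0196, 0.004], [0, 0, 0], 0.078],
    [[-0.026, -0.0196, 0.004], [0, 0, 0], 0.078],
    [[-0.026, -0.0196, 0.004], [0, 0, 0], 0.078],
    [[-0.026, -0.0196, 0.004], [0, 0, 0], 0.078],
    [[-0.026, -0.0196, 0.004], [0, 0, 0], 0.078],
    [[-0.026, -0.0196, 0.004], [0, 0, 0], 0.078],
    [[-0.026, -0.0196, 0.004], [0, 0, 0], 0.078],
    [[-0.026, -0.0196, 0.004], [0, 0, 0], 0.078],
    [[0, 0, 0], [0, 0, 0], 0.078],
    [[0, 0, 0], [0, 0, 0], 0.078],
  ],
)

```text
time: 14.1
eef_pos: [0.3978, 0.3764, 0.2801]
ee_rot: [0.001, 0.924, -0.383, -0.0]
contact_force: [-0.5, -0.3, 0.2]
finger_gap: 0.078
```

Run:
```python
from h import *
plan(.398,.3765,.186,-.785)
f=grab_frame("side"); cv2.imwrite("pics/s7.png",crop(f,230,210,160,150,4))
```

```text
t 14.1 pos [0.3978 0.3764 0.2801] gap 0.078 F [-0.5 -0.3  0.2]
tool shift first: [ 0.0001 -0.0003  0.0941]  shift if turned first: [ 0.0001 -0.0002  0.0941]  turn: [ 0.001  0.    -0.001]
```

View pics/s7.png

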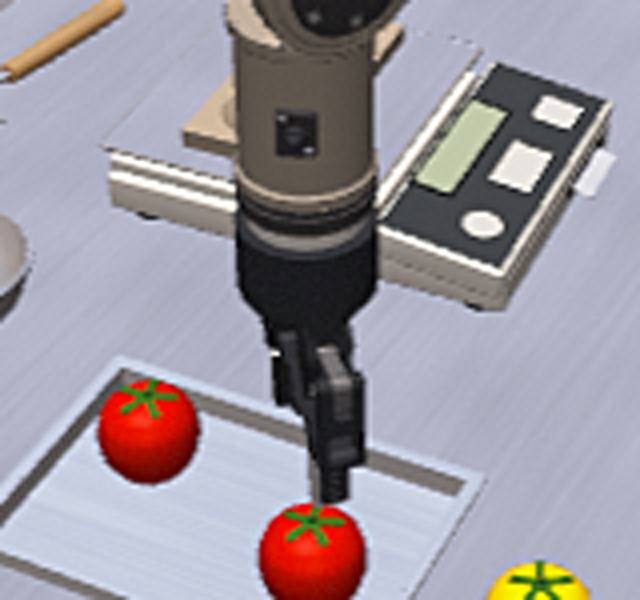

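Run:
```python
from h import *
f=grab_frame("side"); 
im=crop(f,285,280,60,60,10);o=np.array([285,280])-.5
h=-.785;ax=np.array([np.cos(h),np.sin(h),0]);ay=np.array([-np.sin(h),np.cos(h),0])
P=np.array([.3978,.3764,.2801])
for k,c in((0,(0,255,0)),(.008,(0,255,255)),(.013,(255,0,255))):
  for s in(1,-1):
    q=[P+s*ax*a+ay*b-[0,0,.173-k] for a,b in((.039,.011),(.039,-.011),(.050,-.011),(.050,.011))]
    draw(im,f,np.array(q),10,o,c)
cv2.imwrite("pics/s8.png",im)
```

```text
(no output)
```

View pics/s8.png

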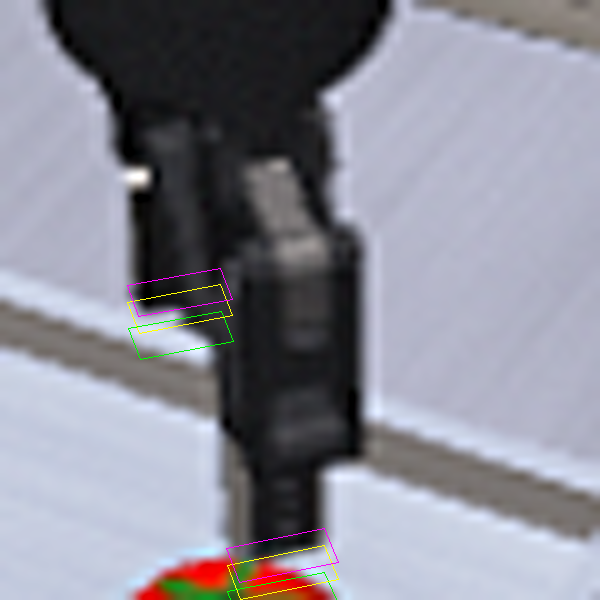

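Emit:
move_arm(
  commands=[
    [[0, 0, 0.03], [0, 0, 0], 0.078],
    [[0, 0, 0.03], [0, 0, 0], 0.078],
    [[0, 0, 0.025], [0, 0, 0], 0.078],
    [[0, 0, 0.011], [0, 0, 0], 0.078],
    [[0, 0, 0], [0, 0, 0], 0.078],
    [[0, 0, 0], [0, 0, 0], 0.07],
    [[0, 0, 0], [0, 0, 0], 0.062],
    [[0, 0, 0], [0, 0, 0], 0.05],
    [[0, 0, 0], [0, 0, 0], 0.05],
    [[0, 0, 0], [0, 0, 0], 0.05],
  ],
)

```text
time: 15.2
eef_pos: [0.3988, 0.3765, 0.1866]
ee_rot: [-0.001, 0.924, -0.383, 0.001]
contact_force: [-0.1, -0.8, 4.9]
finger_gap: 0.0616
```

Run:
```python
from h import *
plan(.398,.3765,.184,-.785)
f=grab_frame("side"); cv2.imwrite("pics/s9.png",crop(f,230,270,120,100,6))
```

```text
t 15.2 pos [0.3988 0.3765 0.1866] gap 0.0616 F [-0.1 -0.8  4.9]
tool shift first: [-0.0006  0.0005  0.0026]  shift if turned first: [-0.0006  0.0005  0.0026]  turn: [-0.003 -0.001 -0.001]
```

View pics/s9.png

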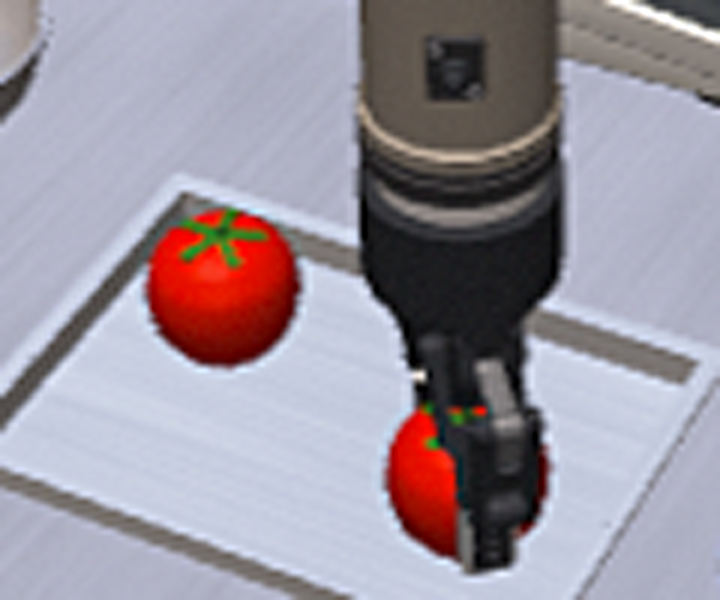

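Emit:
move_arm(
  commands=[
    [[0, 0, -0.01], [0, 0, 0], 0.05],
    [[0, 0, -0.03], [0, 0, 0], 0.05],
    [[0, 0, -0.03], [0, 0, 0], 0.05],
    [[0, 0, -0.03], [0, 0, 0], 0.05],
    [[0, 0, -0.03], [0, 0, -0.1475], 0.05],
    [[0, 0, 0], [0, 0, -0.1475], 0.05],
    [[0, 0, 0], [0, 0, -0.1475], 0.05],
    [[0, 0, 0], [0, 0, -0.1475], 0.05],
    [[0, 0, 0], [0, 0, -0.1475], 0.05],
    [[0, 0, 0], [0, 0, -0.1475], 0.05],
    [[0, 0, 0], [0, 0, 0], 0.05],
  ],
)

```text
time: 16.35
eef_pos: [0.3982, 0.3758, 0.3154]
ee_rot: [-0.0, 0.999, 0.049, 0.0]
contact_force: [-0.8, 0.4, -1.7]
finger_gap: 0.0617
```

Run:
```python
from h import *
plan(.6315,-.0438,.315,.1)
```

```text
t 16.35 pos [0.3982 0.3758 0.3154] gap 0.0617 F [-0.8  0.4 -1.7]
tool shift first: [1.909e-01 4.405e-01 4.000e-04]  shift if turned first: [1.903e-01 4.408e-01 4.000e-04]  turn: [-0.    -0.001 -0.001]
```

Held: weight is about 1.7 N. Move over pocket_2 in 16 rows of (0.0119, 0.0275, 0).

Emit:
move_arm(
  commands=[
    [[0.0119, 0.0275, 0], [0, 0, 0], 0.05],
    [[0.0119, 0.0275, 0], [0, 0, 0], 0.05],
    [[0.0119, 0.0275, 0], [0, 0, 0], 0.05],
    [[0.0119, 0.0275, 0], [0, 0, 0], 0.05],
    [[0.0119, 0.0275, 0], [0, 0, 0], 0.05],
    [[0.0119, 0.0275, 0], [0, 0, 0], 0.05],
    [[0.0119, 0.0275, 0], [0, 0, 0], 0.05],
    [[0.0119, 0.0275, 0], [0, 0, 0], 0.05],
    [[0.0119, 0.0275, 0], [0, 0, 0], 0.05],
    [[0.0119, 0.0275, 0], [0, 0, 0], 0.05],
    [[0.0119, 0.0275, 0], [0, 0, 0], 0.05],
    [[0.0119, 0.0275, 0], [0, 0, 0], 0.05],
    [[0.0119, 0.0275, 0], [0, 0, 0], 0.05],
    [[0.0119, 0.0275, 0], [0, 0, 0], 0.05],
    [[0.0119, 0.0275, 0], [0, 0, 0], 0.05],
    [[0.0119, 0.0275, 0], [0, 0, 0], 0.05],
    [[0, 0, 0], [0, 0, 0], 0.05],
    [[0, 0, 0], [0, 0, 0], 0.05],
  ],
)

```text
time: 18.15
eef_pos: [0.6312, -0.0438, 0.3149]
ee_rot: [-0.0, 0.999, 0.047, 0.0]
contact_force: [-1.2, 0.2, -2.7]
finger_gap: 0.0619
```

Run:
```python
from h import *
plan(.6315,-.0438,.2556,.1)
f=grab_frame("side"); cv2.imwrite("pics/s10.png",crop(f,230,120,180,150,4))
f=grab_frame("top"); cv2.imwrite("pics/t10.png",crop(f,280,120,140,150,4))
```

```text
t 18.15 pos [ 0.6312 -0.0438  0.3149] gap 0.0619 F [-1.2  0.2 -2.7]
tool shift first: [0.0003 0.     0.0593]  shift if turned first: [0.0003 0.     0.0593]  turn: [-0.    -0.    -0.005]
```

View pics/s10.png

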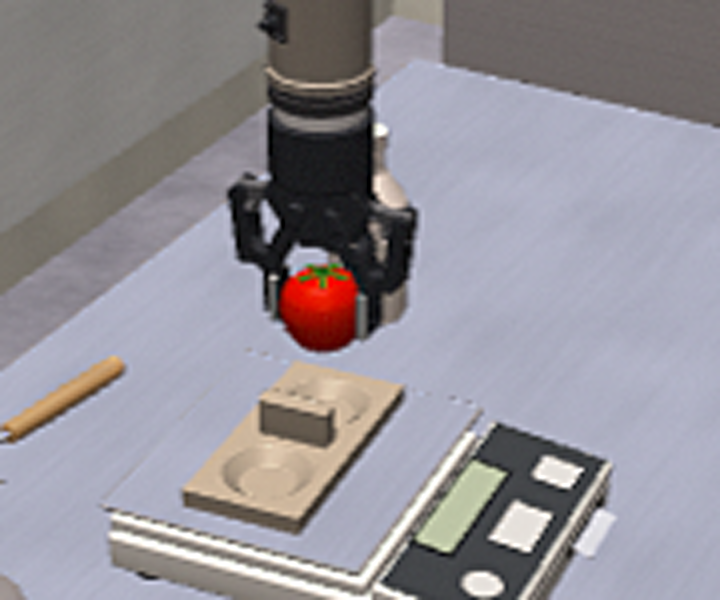

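View pics/t10.png

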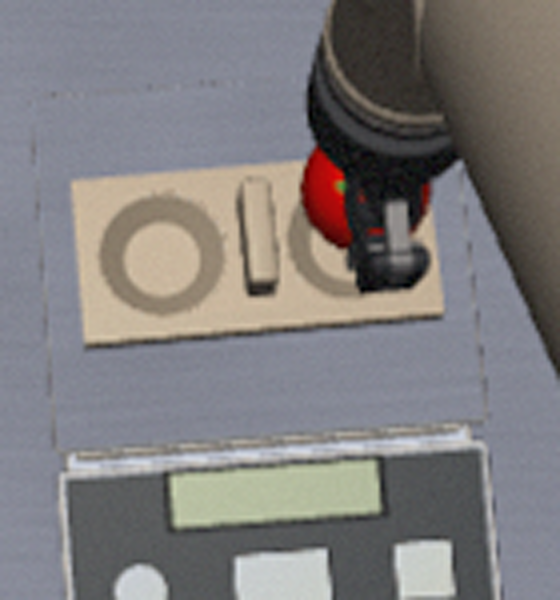

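The tomato hangs upright over the right-hand pocket (side crop 320,305). Lowering to about 3 mm above the pocket floor.

Emit:
move_arm(
  commands=[
    [[0, 0, 0.025], [0, 0, 0], 0.05],
    [[0, 0, 0.02], [0, 0, 0], 0.05],
    [[0, 0, 0.008], [0, 0, 0], 0.05],
    [[0, 0, 0.003], [0, 0, 0], 0.05],
    [[0, 0, 0], [0, 0, 0], 0.05],
    [[0, 0, 0], [0, 0, 0], 0.05],
  ],
)

```text
time: 18.85
eef_pos: [0.6317, -0.0427, 0.2599]
ee_rot: [0.0, 0.999, 0.05, 0.001]
contact_force: [-0.1, 0.3, -0.5]
finger_gap: 0.0619
```

Emit:
move_arm(
  commands=[
    [[0, 0, 0.001], [0, 0, 0], 0.05],
    [[0, 0, 0.001], [0, 0, 0], 0.05],
    [[0, 0, 0.001], [0, 0, 0], 0.05],
    [[0, 0, 0], [0, 0, 0], 0.05],
    [[0, 0, 0], [0, 0, 0], 0.05],
  ],
)

```text
time: 19.35
eef_pos: [0.6312, -0.0431, 0.2557]
ee_rot: [0.0, 0.999, 0.049, -0.0]
contact_force: [-0.1, -0.0, -1.5]
finger_gap: 0.0617
```

Run:
```python
from h import *
plan(.6315,-.0438,.2556,.1)
f=grab_frame("side"); cv2.imwrite("pics/s11.png",crop(f,260,150,100,100,6))
```

```text
t 19.35 pos [ 0.6312 -0.0431  0.2557] gap 0.0617 F [-0.1 -0.  -1.5]
tool shift first: [0.0003 0.0007 0.0001]  shift if turned first: [0.0003 0.0007 0.0001]  turn: [ 0.     0.    -0.001]
```

View pics/s11.png

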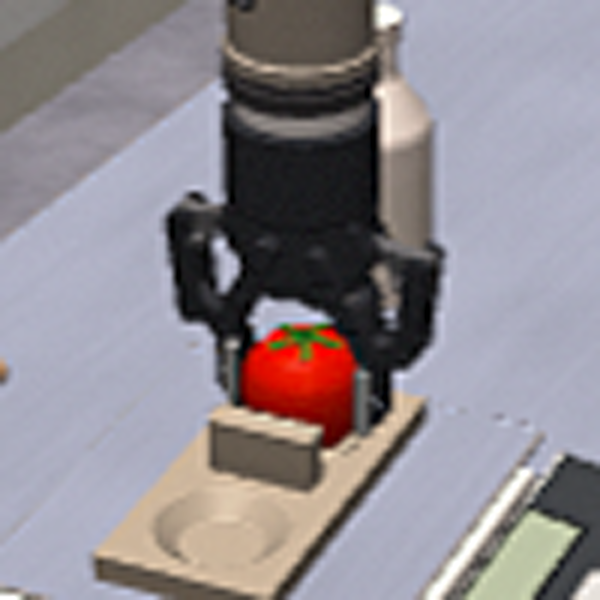

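Emit:
move_arm(
  commands=[
    [[0, 0, 0.001], [0, 0, 0], 0.05],
    [[0, 0, 0], [0, 0, 0], 0.05],
    [[0, 0, 0], [0, 0, 0], 0.05],
  ],
)

```text
time: 19.7
eef_pos: [0.6312, -0.043, 0.255]
ee_rot: [0.0, 0.999, 0.049, 0.0]
contact_force: [-1.0, -1.0, 1.6]
finger_gap: 0.0618
```

Emit:
move_arm(
  commands=[
    [[0, 0, 0.001], [0, 0, 0], 0.05],
    [[0, 0, 0], [0, 0, 0], 0.05],
    [[0, 0, 0], [0, 0, 0], 0.05],
  ],
)

```text
time: 20.0
eef_pos: [0.6312, -0.0431, 0.2541]
ee_rot: [0.0, 0.999, 0.05, 0.0]
contact_force: [-2.7, 0.1, 4.1]
finger_gap: 0.0616
```

Seated, with a light contact of about 4 N. Release and retreat.

Emit:
move_arm(
  commands=[
    [[0, 0, 0], [0, 0, 0], 0.064],
    [[0, 0, 0], [0, 0, 0], 0.068],
    [[0, 0, 0], [0, 0, 0], 0.074],
    [[0, 0, 0], [0, 0, 0], 0.08],
    [[0, 0, 0], [0, 0, 0], 0.08],
    [[0, 0, -0.01], [0, 0, 0], 0.08],
    [[0, 0, -0.03], [0, 0, 0], 0.08],
    [[0, 0, -0.03], [0, 0, 0], 0.08],
    [[0, 0, -0.01], [0, 0, 0], 0.08],
  ],
)

```text
time: 20.9
eef_pos: [0.6324, -0.0426, 0.3379]
ee_rot: [0.0, 0.999, 0.05, 0.003]
contact_force: [1.1, 0.5, 0.3]
finger_gap: 0.08
```

Run:
```python
from h import *
plan(.541,.332,.3,.1)
f=grab_frame("side"); cv2.imwrite("pics/s12.png",crop(f,230,120,180,150,4))
```

```text
t 20.9 pos [ 0.6324 -0.0426  0.3379] gap 0.08 F [1.1 0.5 0.3]
tool shift first: [-0.0541 -0.3819  0.0372]  shift if turned first: [-0.0535 -0.3819  0.0379]  turn: [ 0.001 -0.007 -0.001]
```

View pics/s12.png

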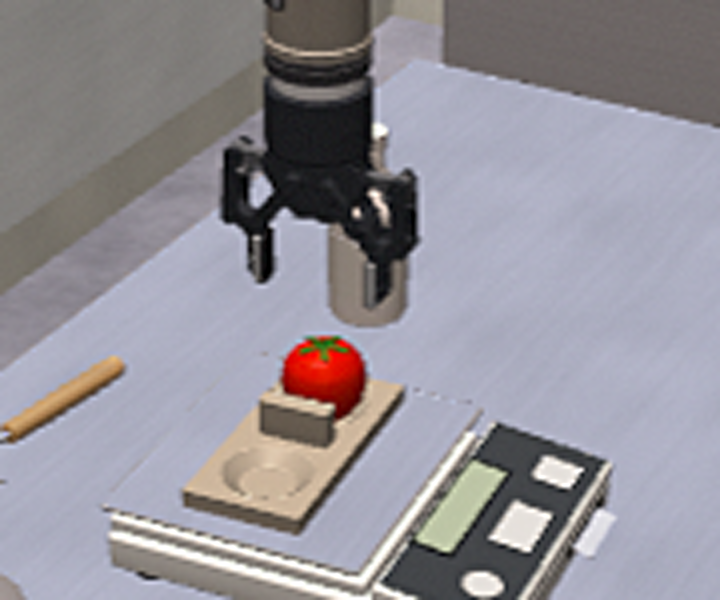

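First tomato stands upright in its pocket (side crop 323,375). Now I move over the second red tomato, at (0.541, 0.332).

Emit:
move_arm(
  commands=[
    [[-0.0045, -0.0318, 0], [0, 0, 0], 0.08],
    [[-0.0045, -0.0318, 0], [0, 0, 0], 0.08],
    [[-0.0045, -0.0318, 0], [0, 0, 0], 0.08],
    [[-0.0045, -0.0318, 0], [0, 0, 0], 0.08],
    [[-0.0045, -0.0318, 0], [0, 0, 0], 0.08],
    [[-0.0045, -0.0318, 0], [0, 0, 0], 0.08],
    [[-0.0045, -0.0318, 0.005], [0, 0, 0], 0.08],
    [[-0.0045, -0.0318, 0.005], [0, 0, 0], 0.08],
    [[-0.0045, -0.0318, 0.005], [0, 0, 0], 0.08],
    [[-0.0045, -0.0318, 0.01], [0, 0, 0], 0.08],
    [[-0.0045, -0.0318, 0.01], [0, 0, 0], 0.08],
    [[-0.0045, -0.0318, 0.01], [0, 0, 0], 0.08],
    [[0, 0, 0], [0, 0, -0.13], 0.08],
    [[0, 0, 0], [0, 0, -0.13], 0.08],
    [[0, 0, 0], [0, 0, -0.13], 0.08],
    [[0, 0, 0], [0, 0, -0.13], 0.08],
    [[0, 0, 0], [0, 0, -0.13], 0.08],
    [[0, 0, 0], [0, 0, 0], 0.08],
    [[0, 0, 0], [0, 0, 0], 0.08],
  ],
)

```text
time: 22.85
eef_pos: [0.5395, 0.331, 0.2878]
ee_rot: [0.0, 0.931, 0.365, -0.001]
contact_force: [0.1, 0.6, -0.5]
finger_gap: 0.08
```

Run:
```python
from h import *
plan(.541,.332,.184,.75)
f=grab_frame("side"); cv2.imwrite("pics/s13.png",crop(f,200,220,150,120,5))
```

```text
t 22.85 pos [0.5395 0.331  0.2878] gap 0.08 F [ 0.1  0.6 -0.5]
tool shift first: [0.0019 0.0003 0.1038]  shift if turned first: [0.0018 0.0003 0.1038]  turn: [-0.     0.001 -0.004]
```

View pics/s13.png

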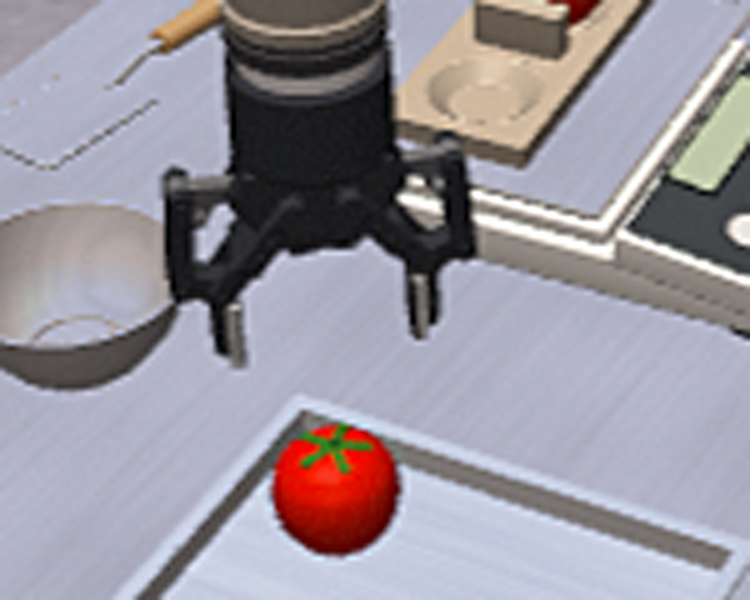

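Emit:
move_arm(
  commands=[
    [[0.002, 0, 0.03], [0, 0, 0], 0.08],
    [[0, 0, 0.03], [0, 0, 0], 0.08],
    [[0, 0, 0.03], [0, 0, 0], 0.08],
    [[0, 0, 0.013], [0, 0, 0], 0.08],
    [[0, 0, 0], [0, 0, 0], 0.08],
    [[0, 0, 0], [0, 0, 0], 0.07],
    [[0, 0, 0], [0, 0, 0], 0.062],
    [[0, 0, 0], [0, 0, 0], 0.05],
    [[0, 0, 0], [0, 0, 0], 0.05],
    [[0, 0, 0], [0, 0, 0], 0.05],
  ],
)

```text
time: 23.9
eef_pos: [0.5416, 0.3333, 0.1879]
ee_rot: [-0.0, 0.931, 0.366, 0.001]
contact_force: [-2.6, -1.1, 6.1]
finger_gap: 0.0616
```

Run:
```python
from h import *
plan(.541,.332,.184,.75)
f=grab_frame("side"); cv2.imwrite("pics/s14.png",crop(f,200,220,150,120,5))
```

```text
t 23.9 pos [0.5416 0.3333 0.1879] gap 0.0616 F [-2.6 -1.1  6.1]
tool shift first: [-0.0014  0.0006  0.0039]  shift if turned first: [-0.0014  0.0006  0.0039]  turn: [ 0.001 -0.003 -0.001]
```

View pics/s14.png

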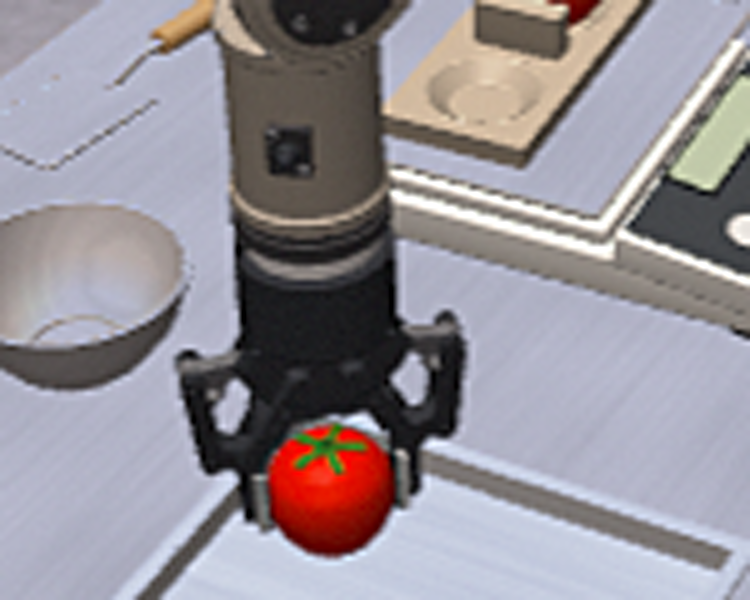

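The second tomato is held with a gap of 61.6 mm. Lift and turn back.

Emit:
move_arm(
  commands=[
    [[0, 0, -0.01], [0, 0, 0], 0.05],
    [[0, 0, -0.03], [0, 0, 0], 0.05],
    [[0, 0, -0.03], [0, 0, 0], 0.05],
    [[0, 0, -0.03], [0, 0, 0], 0.05],
    [[0, 0, -0.03], [0, 0, 0.13], 0.05],
    [[0, 0, 0], [0, 0, 0.13], 0.05],
    [[0, 0, 0], [0, 0, 0.13], 0.05],
    [[0, 0, 0], [0, 0, 0.13], 0.05],
    [[0, 0, 0], [0, 0, 0.13], 0.05],
    [[0, 0, 0], [0, 0, 0], 0.05],
  ],
)

```text
time: 24.95
eef_pos: [0.541, 0.3327, 0.3165]
ee_rot: [0.0, 0.999, 0.05, 0.001]
contact_force: [0.1, 0.4, -2.1]
finger_gap: 0.0612
```

Run:
```python
from h import *
plan(.6215,.0558,.315,.1)
f=grab_frame("top")
x,y,w,h=280,120,140,150
im=crop(f,x,y,w,h,4);o=np.array([x,y])-.5
for X in (rect(0,0,.09,.19,.014),rect(0,0,.056,.016,.044)): draw(im,f,local((.6265,.006),.1,.068,X),4,o,(0,255,0))
a=np.linspace(0,6.28,40)
for r,z in((.018,.004),(.032,.014)): draw(im,f,local((.6265,.006),.1,.068,np.c_[r*np.cos(a),.05+r*np.sin(a),0*a+z]),4,o,(255,0,0))
cv2.imwrite("pics/t15.png",im)
```

```text
t 24.95 pos [0.541  0.3327 0.3165] gap 0.0612 F [ 0.1  0.4 -2.1]
tool shift first: [0.0526 0.2836 0.0016]  shift if turned first: [0.0525 0.2836 0.0015]  turn: [ 0.    -0.001 -0.001]
```

View pics/t15.png

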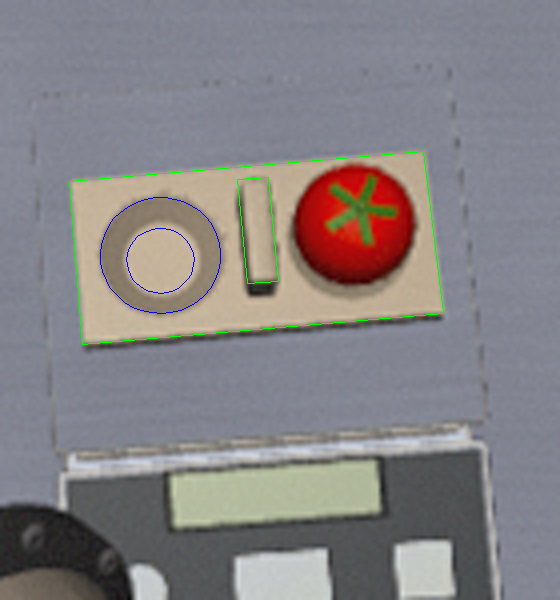

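The tray model fits, and the first tomato sits in the right-hand pocket (crop 355,225). The target pocket_1 is at crop (160,258).

Emit:
move_arm(
  commands=[
    [[0.0048, 0.0258, 0], [0, 0, 0], 0.05],
    [[0.0048, 0.0258, 0], [0, 0, 0], 0.05],
    [[0.0048, 0.0258, 0], [0, 0, 0], 0.05],
    [[0.0048, 0.0258, 0], [0, 0, 0], 0.05],
    [[0.0048, 0.0258, 0], [0, 0, 0], 0.05],
    [[0.0048, 0.0258, 0], [0, 0, 0], 0.05],
    [[0.0048, 0.0258, 0], [0, 0, 0], 0.05],
    [[0.0048, 0.0258, 0], [0, 0, 0], 0.05],
    [[0.0048, 0.0258, 0], [0, 0, 0], 0.05],
    [[0.0048, 0.0258, 0], [0, 0, 0], 0.05],
    [[0.0048, 0.0258, 0], [0, 0, 0], 0.05],
    [[0, 0, 0.025], [0, 0, 0], 0.05],
    [[0, 0, 0.015], [0, 0, 0], 0.05],
    [[0, 0, 0], [0, 0, 0], 0.05],
    [[0, 0, 0], [0, 0, 0], 0.05],
  ],
)

```text
time: 26.5
eef_pos: [0.6215, 0.0567, 0.2757]
ee_rot: [-0.0, 0.999, 0.051, -0.0]
contact_force: [-0.6, -0.4, -1.4]
finger_gap: 0.0617
```

Run:
```python
from h import *
plan(.6215,.0558,.2563,.1)
f=grab_frame("side"); cv2.imwrite("pics/s16.png",crop(f,240,150,120,110,5))
```

```text
t 26.5 pos [0.6215 0.0567 0.2757] gap 0.0617 F [-0.6 -0.4 -1.4]
tool shift first: [-0.0001  0.0009  0.0194]  shift if turned first: [-0.0001  0.0009  0.0194]  turn: [-0.001  0.001  0.002]
```

View pics/s16.png

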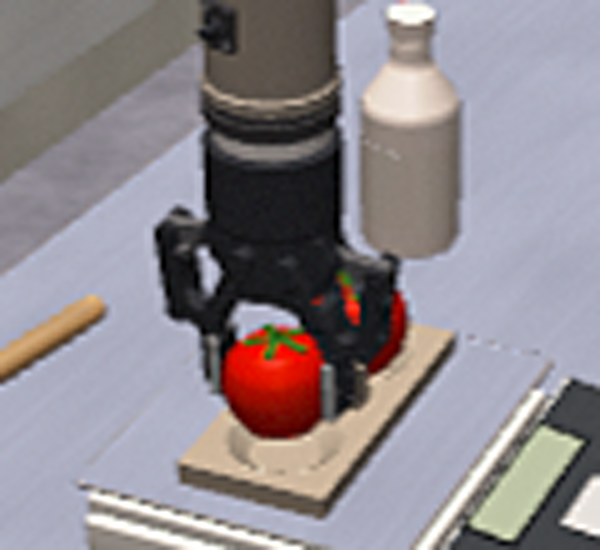

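Emit:
move_arm(
  commands=[
    [[0, 0.001, 0.01], [0, 0, 0], 0.05],
    [[0, 0, 0.005], [0, 0, 0], 0.05],
    [[0, 0, 0.002], [0, 0, 0], 0.05],
    [[0, 0, 0.001], [0, 0, 0], 0.05],
    [[0, 0, 0], [0, 0, 0], 0.05],
    [[0, 0, 0], [0, 0, 0], 0.05],
  ],
)

```text
time: 27.15
eef_pos: [0.622, 0.0546, 0.2579]
ee_rot: [0.0, 0.999, 0.05, 0.0]
contact_force: [-0.2, 0.2, -1.8]
finger_gap: 0.0616
```

Emit:
move_arm(
  commands=[
    [[0, 0, 0.001], [0, 0, 0], 0.05],
    [[0, 0, 0.0005], [0, 0, 0], 0.05],
    [[0, 0, 0], [0, 0, 0], 0.05],
    [[0, 0, 0], [0, 0, 0], 0.05],
  ],
)

```text
time: 27.55
eef_pos: [0.622, 0.0545, 0.2563]
ee_rot: [0.0, 0.999, 0.049, 0.0]
contact_force: [0.4, 0.3, -1.2]
finger_gap: 0.0619
```

Emit:
move_arm(
  commands=[
    [[0, -0.001, 0.001], [0, 0, 0], 0.05],
    [[0, 0, 0], [0, 0, 0], 0.05],
    [[0, 0, 0], [0, 0, 0], 0.05],
  ],
)

```text
time: 27.85
eef_pos: [0.622, 0.055, 0.2555]
ee_rot: [0.001, 0.999, 0.049, 0.0]
contact_force: [-0.2, -1.7, 2.2]
finger_gap: 0.0616
```

Emit:
move_arm(
  commands=[
    [[0, 0, 0.001], [0, 0, 0], 0.05],
    [[0, 0, 0], [0, 0, 0], 0.05],
    [[0, 0, 0], [0, 0, 0], 0.05],
  ],
)

```text
time: 28.15
eef_pos: [0.622, 0.0551, 0.2548]
ee_rot: [0.001, 0.999, 0.049, 0.0]
contact_force: [-1.6, -3.3, 5.4]
finger_gap: 0.0612
```

Emit:
move_arm(
  commands=[
    [[0, 0, 0], [0, 0, 0], 0.064],
    [[0, 0, 0], [0, 0, 0], 0.068],
    [[0, 0, 0], [0, 0, 0], 0.074],
    [[0, 0, 0], [0, 0, 0], 0.08],
    [[0, 0, 0], [0, 0, 0], 0.08],
    [[0, 0, -0.01], [0, 0, 0], 0.08],
    [[0, 0, -0.03], [0, 0, 0], 0.08],
    [[0, 0, -0.03], [0, 0, 0], 0.08],
    [[0, 0, -0.02], [0, 0, 0], 0.08],
    [[-0.04, 0, 0], [0, 0, 0], 0.08],
    [[-0.04, 0, 0], [0, 0, 0], 0.08],
    [[-0.04, 0, 0], [0, 0, 0], 0.08],
    [[-0.03, 0, 0], [0, 0, 0], 0.0],
    [[0, 0, 0], [0, 0, 0], 0.0],
  ],
)

```text
time: 29.55
eef_pos: [0.469, 0.0405, 0.3443]
ee_rot: [0.002, 0.999, 0.05, -0.001]
contact_force: [0.7, 0.8, 0.2]
finger_gap: 0.0528
```

Emit:
move_arm(
  commands=[
    [[0, 0, 0], [0, 0, 0.143], 0.0],
    [[0, 0, 0], [0, 0, 0.143], 0.0],
    [[0, 0, 0], [0, 0, 0.143], 0.0],
    [[0, 0, 0], [0, 0, 0.143], 0.0],
    [[0, 0, 0], [0, 0, 0.143], 0.0],
    [[0, 0, 0], [0, 0, 0.143], 0.0],
    [[0, 0, 0], [0, 0, 0.143], 0.0],
    [[0, 0, 0], [0, 0, 0.143], 0.0],
    [[0, 0, 0], [0, 0, 0.143], 0.0],
    [[0, 0, 0], [0, 0, 0.143], 0.0],
    [[0, 0, 0], [0, 0, 0.143], 0.0],
    [[0, 0, 0], [0, 0, 0], 0.0],
  ],
)

```text
time: 30.75
eef_pos: [0.4733, 0.041, 0.3449]
ee_rot: [-0.001, 0.741, -0.672, 0.001]
contact_force: [0.1, 0.5, 0.1]
finger_gap: 0.0001
```

Run:
```python
from h import *
plan(.460,-.0859,.236,-1.471)
f=grab_frame("side"); cv2.imwrite("pics/s17.png",crop(f,230,120,180,150,4))
f=grab_frame("top"); cv2.imwrite("pics/t17.png",crop(f,280,120,140,150,4))
```

```text
t 30.75 pos [0.4733 0.041  0.3449] gap 0.0001 F [0.1 0.5 0.1]
tool shift first: [0.125  0.0258 0.1088]  shift if turned first: [0.125  0.0259 0.1089]  turn: [-0.002  0.    -0.002]
```

View pics/s17.png

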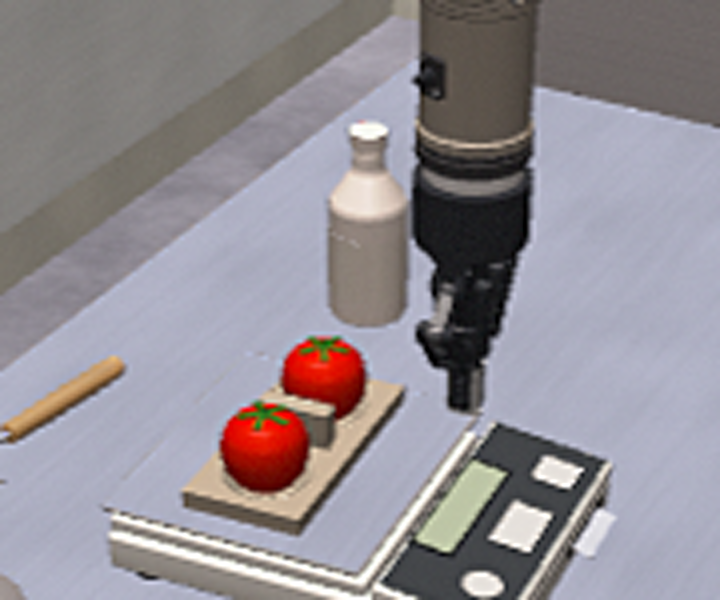

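View pics/t17.png

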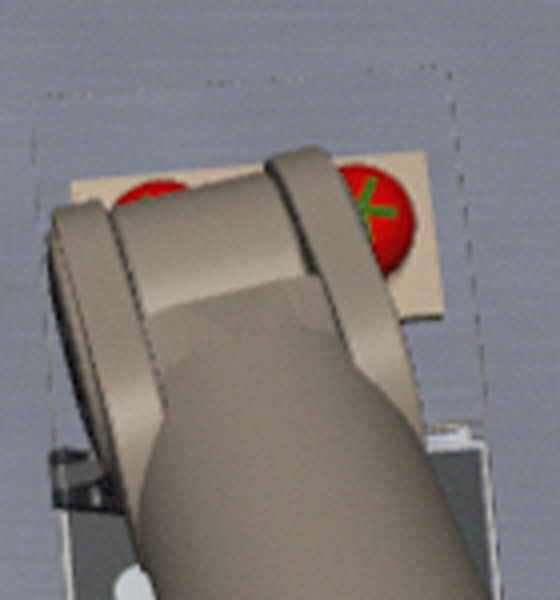

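Both tomatoes stand stalk up in their pockets (side crop 323,375 and 265,447). Now the print key.

Emit:
move_arm(
  commands=[
    [[0.031, 0.0065, 0], [0, 0, 0], 0.0],
    [[0.031, 0.0065, 0], [0, 0, 0], 0.0],
    [[0.031, 0.0065, 0], [0, 0, 0], 0.0],
    [[0.032, 0.0063, 0], [0, 0, 0], 0.0],
    [[0, 0, 0.04], [0, 0, 0], 0.0],
    [[0, 0, 0.04], [0, 0, 0], 0.0],
    [[0, 0, 0.025], [0, 0, 0], 0.0],
    [[0, 0, 0.005], [0, 0, 0], 0.0],
    [[0, 0, 0], [0, 0, 0], 0.0],
    [[0, 0, 0], [0, 0, 0], 0.0],
  ],
)

```text
time: 31.85
eef_pos: [0.46, -0.0863, 0.2355]
ee_rot: [-0.001, 0.741, -0.672, 0.001]
contact_force: [-0.6, -0.1, -0.7]
finger_gap: -0.0001
```

Run:
```python
from h import *
plan(.460,-.0859,.2267,-1.471)
f=grab_frame("side"); cv2.imwrite("pics/s18.png",crop(f,310,190,80,80,7))
```

```text
t 31.85 pos [ 0.46   -0.0863  0.2355] gap -0.0001 F [-0.6 -0.1 -0.7]
tool shift first: [-0.0004 -0.0001  0.0088]  shift if turned first: [-0.0004 -0.0001  0.0088]  turn: [-0.003 -0.001 -0.002]
```

View pics/s18.png

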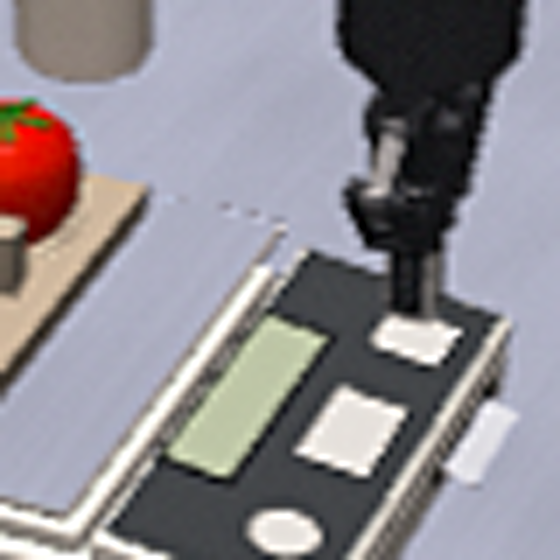

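Emit:
move_arm(
  commands=[
    [[0, 0, 0.005], [0, 0, 0], 0.0],
    [[0, 0, 0.003], [0, 0, 0], 0.0],
    [[0, 0, 0.001], [0, 0, 0], 0.0],
    [[0, 0, 0], [0, 0, 0], 0.0],
  ],
)

```text
time: 32.3
eef_pos: [0.4594, -0.0863, 0.2257]
ee_rot: [-0.0, 0.741, -0.672, 0.001]
contact_force: [-0.5, -0.3, 4.0]
finger_gap: -0.0001
```

Emit:
move_arm(
  commands=[
    [[0, 0, 0.001], [0, 0, 0], 0.0],
    [[0, 0, 0.0005], [0, 0, 0], 0.0],
    [[0, 0, 0], [0, 0, 0], 0.0],
  ],
)

```text
time: 32.6
eef_pos: [0.4595, -0.0863, 0.2252]
ee_rot: [-0.0, 0.74, -0.672, 0.001]
contact_force: [-2.2, -0.2, 14.6]
finger_gap: 0.0001
```

Emit:
move_arm(
  commands=[
    [[0, 0, 0], [0, 0, 0], 0.0],
    [[0, 0, 0], [0, 0, 0], 0.0],
    [[0, 0, 0], [0, 0, 0], 0.0],
  ],
)

```text
time: 32.9
eef_pos: [0.4595, -0.0863, 0.2252]
ee_rot: [-0.0, 0.74, -0.672, 0.001]
contact_force: [-2.4, -0.4, 14.5]
finger_gap: 0.0005
```

Emit:
move_arm(
  commands=[
    [[0, 0, -0.005], [0, 0, 0], 0.0],
    [[0, 0, -0.03], [0, 0, 0], 0.0],
    [[0, 0, -0.04], [0, 0, 0], 0.0],
    [[0.03, 0, -0.03], [0, 0, 0], 0.0],
    [[0.04, 0, 0], [0, 0, 0], 0.0],
    [[0.04, 0, 0], [0, 0, 0], 0.0],
    [[0.04, 0, 0], [0, 0, 0], 0.0],
    [[0.04, 0, 0], [0, 0, 0], 0.0],
    [[0.04, 0, 0], [0, 0, 0], 0.0],
    [[0, 0, 0], [0, 0, 0], 0.0],
    [[0, 0, 0], [0, 0, 0], 0.0],
  ],
)

```text
time: 34.0
eef_pos: [0.4806, -0.3158, 0.3279]
ee_rot: [0.0, 0.74, -0.673, -0.001]
contact_force: [-0.4, 0.7, -0.2]
finger_gap: 0.0002
```

Run:
```python
from h import *
f=grab_frame("side"); cv2.imwrite("pics/s19.png",f["color"][:,:,::-1])
f=grab_frame("top"); cv2.imwrite("pics/t19.png",f["color"][:,:,::-1])
for c in("top","side"):
  for th in("tomato_1","bowl","bottle","tray"): print(c,th,[(round(d["p"],2),np.round(d["position"],3).tolist()) for d in landmark_of(c,th)[:6]])
```

```text
top tomato_1 [(0.97, [0.623, 0.056, 0.069]), (0.89, [0.261, 0.35, -0.003]), (0.88, [0.405, 0.518, -0.0]), (0.76, [0.629, -0.044, 0.072]), (0.75, [0.256, 0.457, 0.0])]
top bowl [(0.61, [0.742, 0.282, 0.002]), (0.42, [0.627, -0.043, 0.077]), (0.39, [0.62, 0.055, 0.071])]
top bottle [(0.67, [0.737, -0.309, -0.003])]
top tray [(0.66, [0.625, 0.009, 0.07])]
side tomato_1 [(0.97, [0.62, 0.057, 0.068]), (0.9, [0.41, 0.517, 0.002]), (0.89, [0.632, -0.042, 0.074]), (0.77, [0.256, 0.455, 0.001]), (0.66, [0.264, 0.354, -0.003])]
side bowl [(0.9, [0.743, 0.282, 0.001]), (0.16, [0.632, -0.038, 0.072])]
side bottle [(0.87, [0.738, -0.306, -0.003]), (0.26, [0.441, 0.062, 0.054])]
side tray []
```

View pics/t19.png

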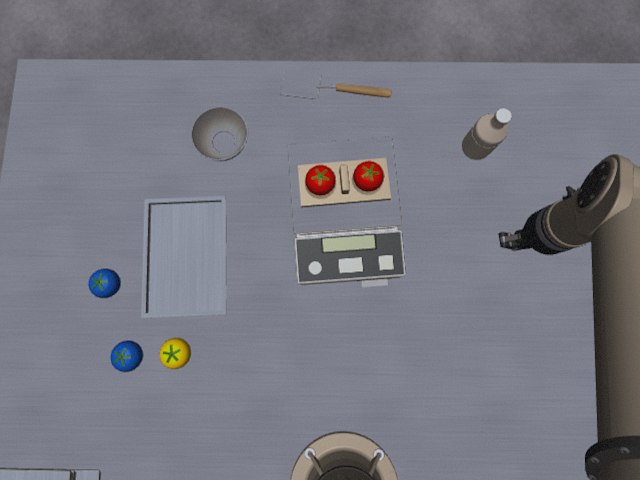

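View pics/s19.png

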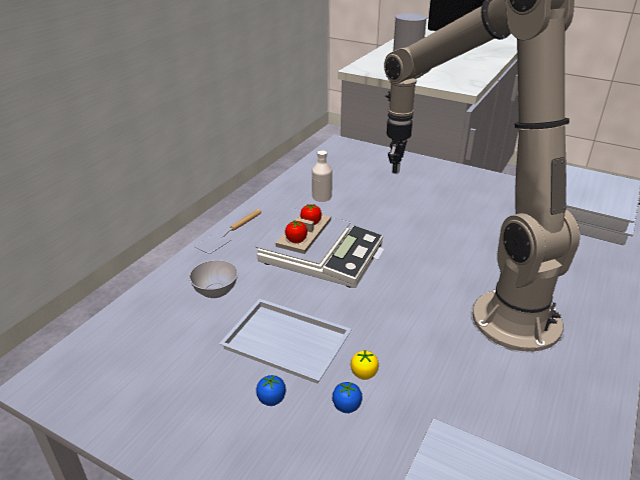

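Both red tomatoes are in the tray (top view 320,180 and 369,176) and the pan is empty. The bowl and bottle have not moved, and the arm is clear.

```bash
python3 -c "
from cell import *
print(job_done())"
```

```text
the job is handed in; nothing more can be done
None
```

The two-tomato pack is done as asked, in the order asked, and was handed in after about 34 s of robot time.

- **Tray:** I stood the tray in the middle of the platter and let go. Its outline matched the camera pictures at about (0.6265, 0.006), turned 0.1 rad like the scale.
- **Tare key:** It was held at about 12–16 N for over 0.3 s, above the 4 N it needs and well under the 60 N limit.
- **Tomatoes:** Both red tomatoes were set down with about 4–5 N of contact at the tool before I let go. Each stands stalk up in its own pocket.
- **Print key:** It was pressed last, at about 14.5 N for over 0.3 s.

In the last pictures from both cameras:
- The tomatoes are within about 4 mm of the pocket centres, which is the accuracy of the detector.
- The pan is empty.
- The bowl and bottle are where they were at the start.
- The arm is clear of everything.

The power key was never touched.

Two things I could not confirm fully. The scale shows no readable sign that a key registered, so I judged that by force and time alone. The last side-camera search did not find the tray, but the tray shows in both pictures and the top camera found it in place.

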